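# Crack the release valve of a bench jack and let its stage down to the marker

## Robot

A 7-joint arm with a two-finger parallel gripper is mounted at the origin on a cart in front of the work surface, level with it; the furniture and walls round the work are solid. World frame = base frame: x ahead of the robot, y to its left, z up, the work surface at z = 0. Lengths are in m, angles in degrees, forces in N, time in s.
With the tool pointing down it reaches from about 0.425 to 0.875 m from the base axis. Payload 4.7 kg.
Tool frame: the origin (TCP) lies on the centre line of the jaws, within the pads' length; the fingertips stand 19 mm ahead of it and the grasp point (between the pads) is the TCP; z points along the fingers, y is the line along which they close (so a half turn about z gives the same grasp; the last joint's range is limited). The gripper opens to 85 mm and grips with 20 to 120 N. Pads are 22 mm wide; open, the fingers measure 114 mm over their backs; the gripper's body (76 mm by 85 mm) begins 54 mm behind the grasp point. The pads swing forward as they close: fully open they stand 13 mm farther back than shut.
Start: joints at [68.188, 18.392, -4.016, 83.108, 1.295, 78.541, -3.26], TCP at [0.25, -0.6, 0.25] pointing down, gripper open.
Joint ranges: [-163.93, 163.93], [-17.29, 119.83], [-79.2, 71.16], [3.27, 140.29], [-89.18, 269.18], [5.43, 117.66], [-154.24, 154.24]. Speed limits (degrees/s): [147.25, 147.25, 180, 180, 180, 180, 180].

## Interface

Orientations are given as a 3x3 rotation matrix whose columns are the frame's x, y, z axes.
In Python, from bench import manip gives the robot as it stands.
- The arm moves only by the tool carry_out, never from a script. Its argument "deltas" is a list of rows, each an object with "slide": the shift along the tool's x, y, z in cm, a list of three; "twist": the turn about the tool's z in rad. In form: [{"slide": [x, y, z], "twist": twist}, ...]. A call has 1 to 5 rows; each row shifts and turns the commanded pose from where the row before left it, along the tool's axes as they then stand; what a row does not reach is not made up. A row lasts 1/12 s, in which the tool goes at most 41.7 mm and 7.16 degrees, less where a joint would pass 70% of its speed; a pose out of reach is approached as far as the arm can. A call with a gripper value outside its range is refused whole. "fingers" is the opening, from 0 (shut) to 1 (fully open), set as the call begins (left out, the last holds). The fingers move at their own pace and stop on an object; "force" is the grip in N (left out, the last holds). Time passes only in rows, so rows that do not move let the fingers close. It gives the time, the measured TCP pose, the force, the opening and the grip force at its end, in the units of the state.
- manip.state(): the state, without advancing time (a new reading comes with each control period).
- manip.snapshot(name): name is "scene" or "top" or "wrist"; returns a dict with "img" (400x640x3 uint8, red, green, blue), "depth" (400x640 float32, m along the optical axis (not along the pixel's ray), 0 where there is no reading), "mtx" (3x3 intrinsics, pixels), "eye" and "rotation" of the camera in the world; the wrist camera has in their place "tool_from_camera" (4x4, takes a point from camera to tool coordinates, whose origin is the TCP and whose axes are the flange's). Camera axes: x right, y down, z forward; pixel columns grow to the right and rows downward; lengths in m; the calibration is good to about 2 mm. The wrist camera is an equidistant fisheye: a pixel r from the principal point sees the ray r / f radians off the axis. A picture is of the moment at which its call begins: read the wrist's pose just before it.
- manip.job_done(): hands the job in; it is judged then, once.
The state is a dict: "time": time; "joint_positions": joint angles; "joint_vel": joint speeds; "effort": joint torques, N m; "tool_pos": TCP position; "eef_rot": TCP orientation; "force": force on the tool from outside, world axes, zero at the start; "ft_torque": the same for the moment, N m; "grip_width": finger opening in m; "grip_force": force on a finger pad.
Only numpy, scipy, OpenCV 4.12 (cv2) and the standard library are available. Lean on these libraries where they do the work, as an engineer would, in place of code of your own. Each camera call takes 0.05 s, during which the arm holds its last target. There are 200 camera calls.

## Task

Lower the gel casting stand on the blue hydraulic jack: push the red-handled release valve anticlockwise just far enough that the stage sinks slowly (always under 12 mm/s), and stop it by closing the valve when the stage's white pointer is level with the red marker. Then close the valve all the way until it seats and nudge it snug with 10 to 20 N at the handle; never load the handle with more than 25 N, whether by pushing or squeezing, do not push on the stage or its load, disturb nothing else, and let go.

Things in the scene. Friction and masses are not known exactly. Their poses are not given: they have to be found in the camera images.
- jack: Blue hydraulic bench jack, fixed. Origin on the worktop; ram axis at jack x 0, y +85 mm, release valve axis at x 0, y -70 mm. Base plate 150 (x) x 285 (y) x 12 mm, stage at the +y end, valve at the -y end. Nothing of the valve end stands higher than the grip pin (112 mm).
- valve (a joint): Release valve angle, rad; 0: lever along jack -y; grows anticlockwise from above (opening; handle moves to jack +x), at most 1.2. Stiff (3 to 6 N at the handle), stays where left. Starts at 0.20 to 0.26, ram holding. Worn seat: closed stop felt somewhere from -0.12 to 0.12. The ram starts to sink somewhere from 0.38 to 0.74 (load unknown), then about 50 mm/s faster per rad beyond, within 0.3 s.
- handle (a point): Point on the axis of the red grip pin at the end of the valve lever, 70 mm from the valve axis, 90 mm above the worktop. The pin is round, upright, 16 mm in diameter, red from 68 to 112 mm above the worktop; the flat lever's top is at 66 mm. Free space all round it. Put lowered fingers beside or loosely round it and push; a squeeze counts as load on it.
- valve_axis (a point): Point on the upright turning axis of the valve, 90 mm above the worktop.
- stage (a joint): Descent of the stage in m: 0 fully raised, about 0.002 at the start, 0.055 at the bottom. It only sinks, it cannot be raised; turning the valve back below the angle at which sinking began stops it. The stage is an aluminium plate 130 x 150 x 10 mm on the ram, top 150 mm above the worktop when raised.
- pointer (a point): Tip of the white pointer on the stage's front edge (white bar 12 mm wide, 3 mm thick), at mid thickness; 145 mm above the worktop when raised.
- marker (a point): Tip of the red height marker on the upright scale in front of the stage, next to the pointer's path; 20 to 40 mm below the pointer at the start.
- caster: Orange gel casting stand with glass plates on a white foot, 95 x 125 x 110 mm, loose on the stage (its top 260 mm above the worktop at the start; travel above it), origin at the centre of its underside. Its mass is unknown.
- tip_rack: Blue tip rack with clear lid, 129 x 100 x 85 mm, bystander at the front right, origin at the centre of its underside.
- comb_box: Black open box 85 x 34 x 50 mm, bystander to the right of the jack, origin at the centre of its underside.
- cup: Clear beaker, 61 mm across, 69 mm high, bystander at the front right.

How it is judged:
By the outcome, as a careful person would: the job done as asked, in the order asked, and still so for the second after the job is handed in, with the robot touching nothing.
It also fails if it takes over 72 s, if anything falls off the work surface, if the arm or the gripper's body presses on something with over 40 N, if the wrist force passes 120 N, or if a joint passes its speed limit or range.

## Working session

There is one attempt and no reset: what is moved stays moved. The work goes in short steps, Python scripts to look and compute and a tool call to move; the robot and the scene stay as the last step left them, time stands still between calls to the robot, and variables do not carry over. Pictures are saved under pics/ and viewed, at most 10 in all, crops included, and the job is handed in when it is done.

Besides the shell and the picture viewer there is one more tool, called after "Call:" as name(argument=value, ...), one argument or row to a line, values as JSON. carry_out: Moves the arm, as the interface text tells. Its arguments: {"type":"object","properties":{"deltas":{"type":"array"},"fingers":{"type":"number"},"force":{"type":"number"}},"required":["deltas"]}

```bash
mkdir -p pics; ls; cat > h.py <<'E'
import numpy as np, cv2
from bench import manip
def snap(n,name=None,crop=None,scale=1):
    s=manip.snapshot(n)
    if name:
        im=s["img"][:,:,::-1]
        if crop: im=im[crop[1]:crop[3],crop[0]:crop[2]]
        if scale!=1: im=cv2.resize(im,None,fx=scale,fy=scale,interpolation=cv2.INTER_CUBIC)
        cv2.imwrite("pics/"+name+".png",im)
    return s
def ray(s,u,v):
    d=np.linalg.inv(s["mtx"])@np.array([u,v,1.0]); return np.array(s["rotation"])@d
def onz(s,u,v,z):
    d=ray(s,u,v); e=np.array(s["eye"]); return e+d*(z-e[2])/d[2]
def dep(s,u,v):
    return np.array(s["eye"])+ray(s,u,v)*s["depth"][int(v),int(u)]
E
python3 - <<'E'
from h import *
a=snap("scene","scene1");b=snap("top","top1")
for s in(a,b): print(np.round(s["mtx"],1).tolist(),np.round(s["eye"],3),np.round(s["rotation"],3).tolist())
st=manip.state();print(st["time"],st["tool_pos"],st["eef_rot"],st["force"],st["grip_width"])
hsv=cv2.cvtColor(b["img"],cv2.COLOR_RGB2HSV)
for s in(a,b):
    hsv=cv2.cvtColor(s["img"],cv2.COLOR_RGB2HSV)
    m=(((hsv[...,0]<6)|(hsv[...,0]>172))&(hsv[...,1]>140)&(hsv[...,2]>80)).astype(np.uint8)
    n,l,stt,c=cv2.connectedComponentsWithStats(m)
    for i in range(1,n):
        if stt[i,4]>5: print(stt[i],c[i].round(1),np.round(dep(s,*c[i]),3))
E
```

```text
pics
[[377.5, 0.0, 315.4], [0.0, 377.5, 199.4], [0.0, 0.0, 1.0]] [0.004 0.653 0.821] [[-0.781, -0.405, 0.476], [-0.625, 0.506, -0.595], [0.0, -0.762, -0.648]]
[[404.0, 0.0, 320.6], [0.0, 404.0, 202.5], [0.0, 0.0, 1.0]] [ 0.444 -0.006  1.437] [[-0.013, -0.998, 0.058], [-1.0, 0.012, -0.012], [0.011, -0.058, -0.998]]
0.1 [ 0.24977443 -0.5995862   0.24931907] [[ 9.23072464e-01  3.84625315e-01 -7.70038990e-04]
 [ 3.84626072e-01 -9.23071101e-01  1.58938765e-03]
 [-9.94820141e-05 -1.76329705e-03 -9.99998440e-01]] [ 0.90944938 -0.25846541  0.64451371] 0.08550709557442482
[539  26  25   7  69] [549.8  29.2] [ 0.269 -1.197  0.356]
[258  52  89  41 804] [288.1  65.5] [ 0.759 -0.161  0.399]
[335  57   4   3   6] [336.5  58. ] [ 0.629 -0.224  0.433]
[335  61   4   6  15] [336.6  63.5] [ 0.627 -0.223  0.418]
[332  91  13   8  55] [337.1  94.3] [ 0.582 -0.167  0.358]
[332 101   6   6  26] [334.6 103.2] [ 0.588 -0.164  0.33 ]
[414 129   6   1   6] [416.5 129. ] [ 0.478 -0.533  0.12 ]
[275 213   6  14  69] [278.  219.3] [0.559 0.125 0.103]
[237 278  17  14  71] [245.6 284.5] [0.461 0.338 0.113]
[ 352   55   55  132 1695] [376.6  94.6] [ 0.79  -0.171  0.388]
[457  72  20  11  52] [465.8  77.3] [ 0.865 -0.441  0.306]
[463  85  22  66 163] [469.8 124.8] [ 0.724 -0.444  0.315]
[374  91  10  10  22] [378.4  95.9] [ 0.782 -0.173  0.399]
[485  91  13  10  36] [491.8  94.8] [ 0.812 -0.512  0.31 ]
[503 103   9  11  36] [507.1 107.9] [ 0.772 -0.552  0.315]
[ 13 106   4   3  10] [ 14.6 106.8] [0.842 0.964 0.139]
[368 118  14   7  51] [375.1 121.7] [ 0.717 -0.165  0.389]
[368 124  18   7  45] [376.9 127.8] [ 0.701 -0.17   0.387]
[493 136   4   4   8] [494.5 137.5] [ 0.688 -0.515  0.31 ]
[486 141   6   4  15] [488.2 142.5] [ 0.675 -0.498  0.307]
[399 151   5   3  13] [401. 152.] [ 0.629 -0.224  0.424]
[276 187   5   5  17] [278.4 189. ] [0.567 0.116 0.114]
[207 219   7   1   7] [210. 219.] [0.472 0.34  0.113]
```

View pics/scene1.png

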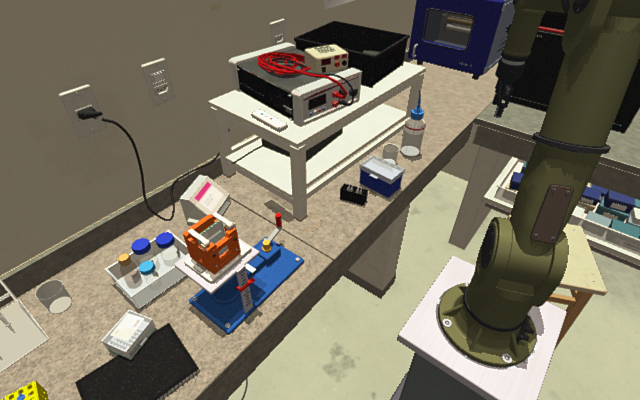

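View pics/top1.png

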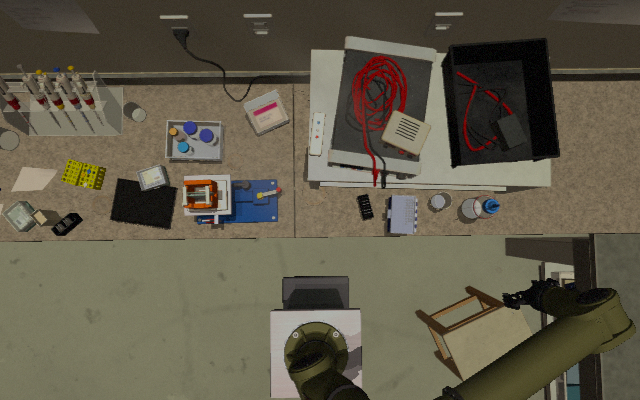

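The scene view shows the handle pin at about (278,219), the yellow hub at (267,245), and the scale with its red marker at about (245,284). In the top view the jack spans u 183–282, v 178–222, with its stage on the left (world +y). I'll measure these next.

```bash
python3 - <<'E'
from h import *
a=snap("scene","crop1",(160,190,320,340),5);b=snap("top","crop2",(170,165,330,235),5)
def comps(s,lo,hi,box,minA=8):
    hsv=cv2.cvtColor(s["img"],cv2.COLOR_RGB2HSV)
    m=cv2.inRange(hsv,lo,hi); k=np.zeros_like(m);k[box[1]:box[3],box[0]:box[2]]=1;m=m*k
    n,l,t,c=cv2.connectedComponentsWithStats(m)
    return m,[(t[i].tolist(),c[i].round(2)) for i in range(1,n) if t[i,4]>minA]
# jack blue
m,c=comps(b,(100,140,60),(122,255,255),(170,165,330,235));print("blue",c)
pts=cv2.findNonZero(m);P=np.array([onz(b,u,v,0.012)[:2] for u,v in pts[:,0]],np.float32)
r=cv2.minAreaRect(P);print("rect",r,cv2.boxPoints(r).round(4).tolist())
m,c=comps(a,(100,140,60),(122,255,255),(160,190,320,340))
pts=cv2.findNonZero(m);P=np.array([onz(a,u,v,0.012)[:2] for u,v in pts[:,0]],np.float32)
r=cv2.minAreaRect(P);print("rect scene",r,cv2.boxPoints(r).round(4).tolist())
for n,s,bx in(("scene",a,(160,190,320,340)),("top",b,(170,165,330,235))):
    m,c=comps(s,(20,120,100),(33,255,255),bx);print(n,"yellow",c,[np.round(dep(s,*x[1]),3) for x in c])
    for lo,hi in(((0,140,80),(5,255,255)),((172,140,80),(180,255,255))):
        m,c=comps(s,lo,hi,bx,3);print(n,"red",c,[(np.round(dep(s,*x[1]),3),np.round(onz(s,*x[1],.112),3)) for x in c])
# shelf geometry in top: front edge
for u,v in((312,180),(400,187),(540,187),(330,100),(318,60),(305,180)):print(u,v,np.round(dep(b,u,v),3))
for u,v in((300,205),(297,175),(425,75)):print("scene",u,v,np.round(dep(a,u,v),3))
E
```

```text
blue [([219, 189, 58, 34, 970], array([249.44, 209.17])), ([197, 216, 9, 8, 28], array([199.93, 220.75])), ([201, 217, 13, 2, 17], array([206.71, 217.41]))]
rect ((0.5345397591590881, 0.27389097213745117), (0.14554642140865326, 0.27802351117134094), 0.9602003693580627) [[0.4593999981880188, 0.4117000102996826], [0.4641000032424927, 0.13369999825954437], [0.6096000075340271, 0.13609999418258667], [0.6050000190734863, 0.4140999913215637]]
rect scene ((0.6590057015419006, 0.27733880281448364), (0.4051132798194885, 0.28335943818092346), 0.9861264824867249) [[0.45399999618530273, 0.4154999852180481], [0.45890000462532043, 0.13220000267028809], [0.8640000224113464, 0.13920000195503235], [0.8590999841690063, 0.42250001430511475]]
scene yellow [([263, 240, 7, 5, 28], array([265.89, 242.11]))] [array([0.55 , 0.186, 0.069])]
scene red [([275, 213, 6, 14, 65], array([278.03, 219.15])), ([237, 279, 17, 13, 60], array([245.52, 284.87]))] [(array([0.56 , 0.124, 0.102]), array([0.552, 0.131, 0.112])), (array([0.46 , 0.339, 0.113]), array([0.461, 0.338, 0.112]))]
scene red [([250, 278, 4, 2, 4], array([251.5, 278.5]))] [(array([0.465, 0.316, 0.11 ]), array([0.463, 0.317, 0.112]))]
top yellow [([257, 193, 6, 6, 24], array([259.12, 195.29]))] [array([0.551, 0.186, 0.064])]
top red [([276, 187, 5, 5, 17], array([278.35, 189.  ])), ([208, 219, 6, 1, 6], array([210.5, 219. ])), ([211, 221, 3, 2, 4], array([212.25, 221.75]))] [(array([0.567, 0.116, 0.115]), array([0.567, 0.116, 0.112])), (array([0.472, 0.337, 0.117]), array([0.472, 0.339, 0.112])), (array([0.462, 0.326, 0.138]), array([0.463, 0.333, 0.112]))]
top red [] []
312 180 [0.576 0.004 0.287]
400 187 [ 0.571 -0.289  0.093]
540 187 [ 0.551 -0.671  0.252]
330 100 [ 0.807 -0.051  0.291]
318 60 [ 0.926 -0.018  0.289]
305 180 [0.609 0.031 0.004]
scene 300 205 [0.577 0.012 0.069]
scene 297 175 [0.58  0.017 0.183]
scene 425 75 [ 0.795 -1.297  0.   ]
```

View pics/crop1.png

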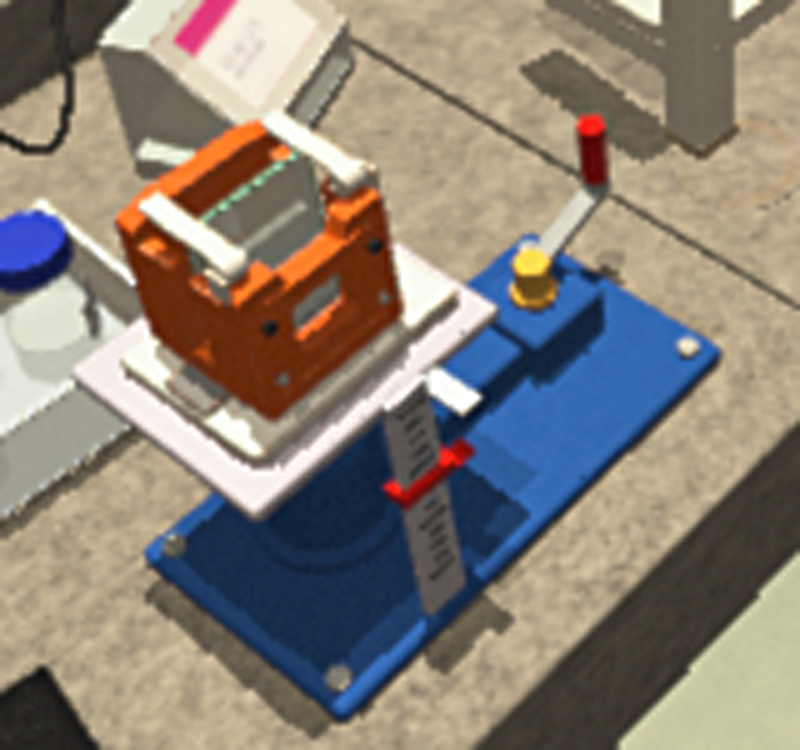

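View pics/crop2.png

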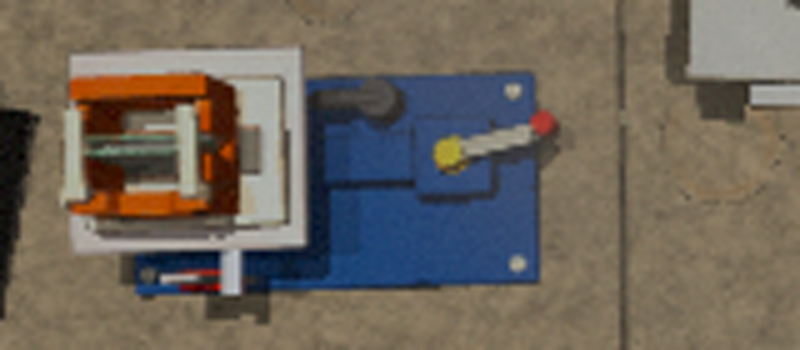

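The crops show the pointer tip near scene px (256,270) and the marker's right tip near (253.6,280.4). The valve axis is at about (0.550, 0.187) and the handle at about (0.566, 0.117), so the valve angle is about 0.21. The jack's yaw is about 0.017 rad. The shelf edge lies at x>0.55, y<0.03, so I'll travel around it, closer to the robot.

Call:
carry_out(
  deltas=[
    {"slide": [2.8,-2.4,0],"twist": 0},
    {"slide": [2.8,-2.4,0],"twist": 0},
    {"slide": [2.8,-2.4,0],"twist": 0},
    {"slide": [2.8,-2.4,0],"twist": 0},
    {"slide": [2.8,-2.4,0],"twist": 0},
  ],
  fingers=0.6,
)

```text
time: 0.62
tool_pos: [0.3335, -0.4337, 0.2501]
eef_rot: [[0.923, 0.384, -0.0], [0.384, -0.923, 0.0], [-0.0, -0.0, -1.0]]
force: [1.1, -0.8, -0.6]
grip_width: 0.0516
grip_force: 0.0
```

Call:
carry_out(
  deltas=[
    {"slide": [2.8,-2.4,0],"twist": 0},
    {"slide": [2.8,-2.4,0],"twist": 0},
    {"slide": [2.8,-2.4,0],"twist": 0},
    {"slide": [2.8,-2.4,0],"twist": 0},
    {"slide": [0,0,0],"twist": 0},
  ],
)

```text
time: 1.03
tool_pos: [0.4039, -0.2956, 0.2507]
eef_rot: [[0.919, 0.395, 0.002], [0.395, -0.919, 0.003], [0.003, -0.002, -1.0]]
force: [-0.1, -0.0, -0.1]
grip_width: 0.0512
grip_force: 0.0
```

Call:
carry_out(
  deltas=[
    {"slide": [2.2,-3.1,0],"twist": 0},
    {"slide": [2.2,-3.1,0],"twist": 0},
    {"slide": [2.2,-3.1,0],"twist": 0},
    {"slide": [2.2,-3.1,0],"twist": 0},
    {"slide": [2.2,-3.1,0],"twist": 0},
  ],
)

```text
time: 1.45
tool_pos: [0.4414, -0.1168, 0.2503]
eef_rot: [[0.923, 0.384, 0.0], [0.384, -0.923, -0.001], [-0.0, 0.001, -1.0]]
force: [0.4, 0.7, -0.1]
grip_width: 0.0517
grip_force: 0.0
```

Call:
carry_out(
  deltas=[
    {"slide": [2.2,-3.1,0],"twist": 0},
    {"slide": [2.2,-3.1,0],"twist": 0},
    {"slide": [2.2,-3.1,0],"twist": 0},
    {"slide": [2.4,-3.2,0],"twist": 0},
    {"slide": [2.4,-3.2,0],"twist": 0},
  ],
)

```text
time: 1.87
tool_pos: [0.4863, 0.0719, 0.2505]
eef_rot: [[0.923, 0.384, 0.001], [0.384, -0.923, -0.001], [0.0, 0.001, -1.0]]
force: [0.7, 0.3, 0.0]
grip_width: 0.0515
grip_force: 0.0
```

Call:
carry_out(
  deltas=[
    {"slide": [2.4,-3.2,0],"twist": 0},
    {"slide": [0,0,0],"twist": -0.117},
    {"slide": [0,0,0],"twist": -0.117},
    {"slide": [0,0,0],"twist": -0.117},
    {"slide": [0,0,0],"twist": -0.117},
  ],
)

```text
time: 2.28
tool_pos: [0.4961, 0.1093, 0.2501]
eef_rot: [[0.645, 0.764, -0.001], [0.764, -0.645, -0.0], [-0.0, -0.0, -1.0]]
force: [0.2, -0.1, 0.3]
grip_width: 0.0513
grip_force: 0.0
```

Call:
carry_out(
  deltas=[
    {"slide": [0,0,0],"twist": -0.117},
    {"slide": [0,0,0],"twist": -0.117},
    {"slide": [0,0,0],"twist": -0.117},
    {"slide": [0,0,0],"twist": -0.117},
    {"slide": [0,0,0],"twist": -0.117},
  ],
)

```text
time: 2.7
tool_pos: [0.4961, 0.1089, 0.2502]
eef_rot: [[0.117, 0.993, -0.0], [0.993, -0.117, -0.0], [-0.0, -0.0, -1.0]]
force: [0.3, -0.2, -0.4]
grip_width: 0.0516
grip_force: 0.0
```

Call:
carry_out(
  deltas=[
    {"slide": [0,0,0],"twist": -0.117},
    {"slide": [0,0,0],"twist": -0.117},
    {"slide": [0,0,0],"twist": -0.117},
    {"slide": [0,0,0],"twist": 0},
  ],
  fingers=0.5,
)

```text
time: 3.03
tool_pos: [0.4961, 0.109, 0.2502]
eef_rot: [[-0.229, 0.973, -0.0], [0.973, 0.229, -0.0], [-0.0, -0.0, -1.0]]
force: [0.6, 1.3, -0.1]
grip_width: 0.0427
grip_force: 0.0
```

```bash
cat >> h.py <<'E'
AX=np.array([0.550,0.187])
def go(x,y,z,yaw=None):
    st=manip.state();R=np.array(st["eef_rot"]);p=np.array(st["tool_pos"])
    d=R.T@(np.array([x,y,z])-p)*100
    cy=np.arctan2(R[1,0],R[0,0])
    print("slide cm",d.round(2),"twist",None if yaw is None else round(cy-yaw,3),"yaw",round(cy,3),"t",st["time"])
def hp(th,r=0.07): return AX+r*np.array([np.sin(th+.017),-np.cos(th+.017)])
def wpix(s,P):
    "world point to wrist pixel at the current pose"
    st=manip.state();R=np.array(st["eef_rot"]);t=R.T@(P-np.array(st["tool_pos"]))
    T=np.array(s["tool_from_camera"]);c=T[:3,:3].T@(t-T[:3,3])
    a=np.arctan2(np.hypot(c[0],c[1]),c[2]);n=c[:2]/np.hypot(c[0],c[1])
    K=s["mtx"];return np.array([K[0][2]+K[0][0]*a*n[0],K[1][2]+K[1][1]*a*n[1]])
def wray(s,u,v,st):
    K=s["mtx"];d=np.array([(u-K[0][2])/K[0][0],(v-K[1][2])/K[1][1]]);r=np.hypot(*d)
    c=np.array([*(d/r*np.sin(r)),np.cos(r)]) if r>0 else np.array([0,0,1.])
    T=np.array(s["tool_from_camera"]);R=np.array(st["eef_rot"])
    return R@T[:3,3]+np.array(st["tool_pos"]),R@T[:3,:3]@c
E
python3 - <<'E'
from h import *
st=manip.state();w=snap("wrist","w1")
h=hp(.22);print(st["tool_pos"],h);go(h[0],h[1],.2,np.pi/2+.237)
print("axis tip px",wpix(w,np.array([*h,.112])),wpix(w,np.array([*AX,.075])))
hsv=cv2.cvtColor(w["img"],cv2.COLOR_RGB2HSV)
m=(((hsv[...,0]<6)|(hsv[...,0]>172))&(hsv[...,1]>140)&(hsv[...,2]>60)).astype(np.uint8)
n,l,t,c=cv2.connectedComponentsWithStats(m)
for i in range(1,n):
    if t[i,4]>15:
        o,d=wray(w,*c[i],st);print(t[i],c[i].round(1),(o+d*(.112-o[2])/d[2]).round(3),(o+d*(.09-o[2])/d[2]).round(3))
E
```

```text
[0.49610001 0.10895536 0.25018105] [0.56643513 0.11895673]
slide cm [-0.6   7.08  5.02] twist -0.011 yaw 1.796 t 3.0833
axis tip px [394.26544565 198.08187382] [387.46970552 118.26253779]
[379 184  23  25 356] [390.2 196.5] [0.562 0.12  0.112] [0.569 0.115 0.09 ]
```

View pics/w1.png

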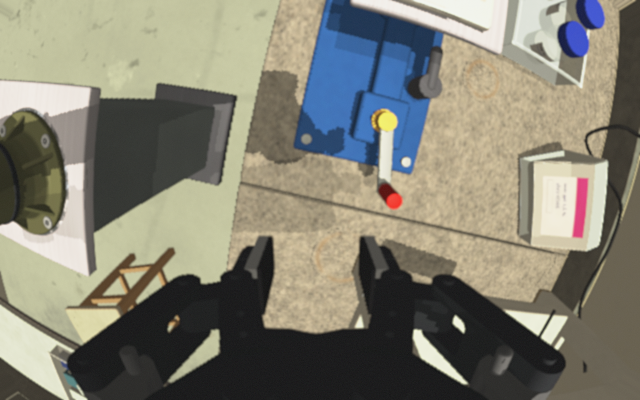

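The wrist view confirms the pin top at about (393,201), against a prediction of (394,198). I'll move over it, lower the fingers so they straddle it loosely, and then look again.

Call:
carry_out(
  deltas=[
    {"slide": [-0.3,3.5,0],"twist": 0},
    {"slide": [-0.3,3.6,0],"twist": 0},
    {"slide": [0,0,3.0],"twist": 0},
    {"slide": [0,0,3.0],"twist": 0},
    {"slide": [0,0,0],"twist": 0},
  ],
)

```text
time: 3.5
tool_pos: [0.5636, 0.1182, 0.1842]
eef_rot: [[-0.223, 0.975, -0.011], [0.975, 0.223, -0.0], [0.002, -0.01, -1.0]]
force: [-1.2, -0.4, -0.8]
grip_width: 0.0431
grip_force: 0.0
```

```bash
python3 - <<'E'
from h import *
st=manip.state();w=snap("wrist","w2")
h=hp(.22);go(h[0],h[1],.095,np.pi/2+.237);print(np.round(st["force"],1))
print(wpix(w,np.array([*h,.112])), "pointer/marker px",wpix(w,np.array([.46,.31,.143])),wpix(w,np.array([.463,.316,.112])))
hsv=cv2.cvtColor(w["img"],cv2.COLOR_RGB2HSV)
m=(((hsv[...,0]<6)|(hsv[...,0]>172))&(hsv[...,1]>140)&(hsv[...,2]>60)).astype(np.uint8)
n,l,t,c=cv2.connectedComponentsWithStats(m)
for i in range(1,n):
    if t[i,4]>15:
        o,d=wray(w,*c[i],st);print(t[i],c[i].round(1),(o+d*(.112-o[2])/d[2]).round(3),(o+d*(.105-o[2])/d[2]).round(3))
E
```

```text
slide cm [-0.02  0.25  9.22] twist -0.011 yaw 1.796 t 3.55
[-1.2 -0.4 -0.8]
[318.67882637 215.35652918] pointer/marker px [219.87702396 -96.04156598] [237.97514126 -79.00196416]
[311 195  22  35 606] [321.2 212.7] [0.566 0.122 0.112] [0.567 0.119 0.105]
```

View pics/w2.png

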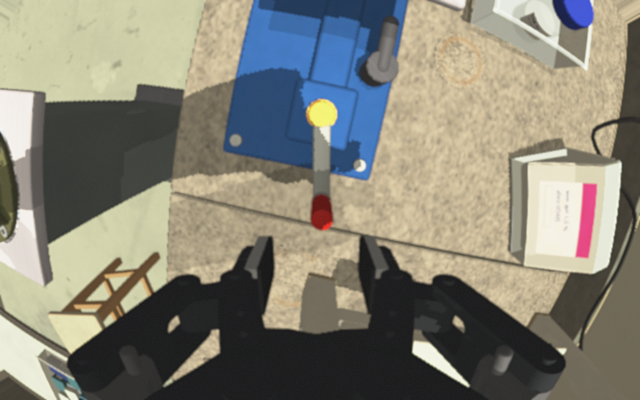

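The pin top is at (322,219), centred between the fingers to within about 2.5 mm. I'll lower and narrow the fingers loosely.

Call:
carry_out(
  deltas=[
    {"slide": [0,0.25,2.5],"twist": 0},
    {"slide": [0,0,2.5],"twist": 0},
    {"slide": [0,0,2.0],"twist": 0},
    {"slide": [0,0,2.0],"twist": 0},
    {"slide": [0,0,0],"twist": 0},
  ],
)

```text
time: 3.97
tool_pos: [0.5675, 0.1191, 0.0987]
eef_rot: [[-0.224, 0.975, -0.004], [0.975, 0.224, -0.001], [-0.0, -0.004, -1.0]]
force: [-1.5, -0.6, -0.6]
grip_width: 0.0426
grip_force: 0.0
```

```bash
cat >> h.py <<'E'
import os,pickle
def gray(s): return cv2.cvtColor(s["img"],cv2.COLOR_RGB2GRAY)
def P(s,p): c=np.array(s["rotation"]).T@(np.asarray(p)-np.array(s["eye"]));q=np.array(s["mtx"])@c;return q[:2]/q[2]
def ref():
    s=manip.snapshot("scene");hsv=cv2.cvtColor(s["img"],cv2.COLOR_RGB2HSV)
    m=cv2.inRange(hsv,(5,150,80),(14,255,255));m[:200]=0;m[290:]=0;m[:,:175]=0;m[:,255:]=0
    m=cv2.morphologyEx(m,cv2.MORPH_CLOSE,np.ones((9,9)))
    f=cv2.goodFeaturesToTrack(gray(s),40,.03,3,mask=m)
    pickle.dump((s,f),open("ref.pkl","wb"));return s,f
def drop():
    "stage descent since ref, mm"
    s0,f=pickle.load(open("ref.pkl","rb"));t=manip.state()["time"];s=manip.snapshot("scene")
    g,ok,e=cv2.calcOpticalFlowPyrLK(gray(s0),gray(s),f,None,winSize=(9,9),maxLevel=3)
    r=[]
    for a,b,o in zip(f[:,0],g[:,0],ok[:,0]):
        if not o: continue
        p=dep(s0,*a)
        if abs(p[1]-.342)>.1: continue
        j=(P(s0,p-[0,0,.01])-P(s0,p))/10
        r.append(((b-a)@j)/(j@j))
    return t,np.median(r),np.percentile(r,75)-np.percentile(r,25),len(r),s
E
python3 - <<'E'
from h import *
st=manip.state();w=snap("wrist","w3")
h=hp(.22);go(h[0],h[1],.097,np.pi/2+.237);print(np.round(st["force"],1),st["grip_width"])
hsv=cv2.cvtColor(w["img"],cv2.COLOR_RGB2HSV)
m=(((hsv[...,0]<6)|(hsv[...,0]>172))&(hsv[...,1]>140)&(hsv[...,2]>50)).astype(np.uint8)
n,l,t,c=cv2.connectedComponentsWithStats(m)
for i in range(1,n):
    if t[i,4]>15:
        print(t[i],c[i].round(1))
        for u,v in (c[i],(t[i][0],c[i][1]),(t[i][0]+t[i][2]-1,c[i][1])):
            o,d=wray(w,u,v,st);print((o+d*(.105-o[2])/d[2]).round(4))
ref();
for k in range(2): print(drop()[:4])
# dump marker/pointer numerics
s=manip.snapshot("scene");im=s["img"][262:292,234:264].astype(int)
big=cv2.resize(s["img"][255:300,225:270,::-1],None,fx=12,fy=12,interpolation=cv2.INTER_NEAREST);cv2.imwrite("pics/pm0.png",big)
E
```

```text
slide cm [-0.01 -0.23  0.36] twist -0.01 yaw 1.797 t 4.0167
[-1.5 -0.6 -0.6] 0.04264734230568951
[ 296  237   35   65 1863] [313.5 270.3]
[0.5664 0.1218 0.105 ]
[0.5591 0.1201 0.105 ]
[0.5733 0.1234 0.105 ]
(4.0667, np.float64(-0.0011955640497219552), np.float64(0.030736231685330982), 30)
(4.1167, np.float64(0.008162535144879225), np.float64(0.01694204580870477), 30)
```

View pics/pm0.png

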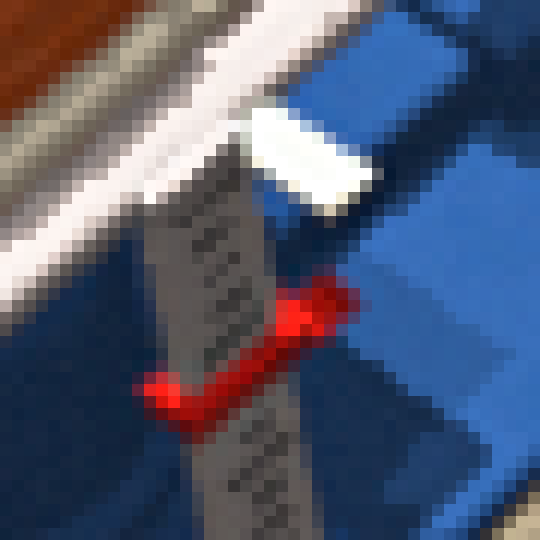

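The crop shows the white pointer's end near px (254.5,271.3), above the red marker, whose right tip is near (254.5,280). Tracking noise is about 0.02 mm. I'll get their heights from the depth pixels.

```bash
python3 - <<'E'
from h import *
c,sn=np.cos(.017),np.sin(.017)
J=lambda p:np.array([c*(p[0]-AX[0])+sn*(p[1]-AX[1]),-sn*(p[0]-AX[0])+c*(p[1]-AX[1])-.07,p[2]])*1000
for name in("scene","top"):
    s=manip.snapshot(name);hsv=cv2.cvtColor(s["img"],cv2.COLOR_RGB2HSV);H,S,V=[hsv[...,i].astype(int) for i in range(3)]
    bx=(234,274,258,294) if name=="scene" else (202,212,222,226)
    bw=(244,262,260,275) if name=="scene" else (208,210,224,228)
    for lab,b,t in(("red",bx,lambda h,s_,v:(h<8 or h>170)and s_>130 and v>60),("white",bw,lambda h,s_,v:s_<40 and v>190)):
        print(name,lab)
        for v in range(b[1],b[3]):
            L=[(u,*J(dep(s,u,v)).round(0).astype(int).tolist()) for u in range(b[0],b[2]) if t(H[v,u],S[v,u],V[v,u])]
            if L: print(v,L if lab=="white" and name=="scene" or len(L)<7 else L[:3]+["..."]+L[-3:])
E
```

```text
scene red
278 [(251, -82, 61, 111), (252, -84, 59, 111)]
279 [(248, -15, 20, 13), (250, -81, 63, 109), (251, -83, 62, 109), (252, -85, 61, 111), (253, -87, 59, 110)]
280 [(248, -83, 71, 114), (249, -85, 69, 115), (250, -85, 67, 113), (251, -85, 64, 110), (252, -87, 62, 109), (253, -90, 62, 112)]
281 [(248, -85, 73, 114), (249, -86, 71, 114), (250, -88, 69, 114), (251, -87, 66, 109), (252, -90, 65, 111), (253, -91, 63, 110)]
282 [(247, -84, 75, 113), (248, -87, 75, 115), (249, -88, 73, 113), (250, -89, 71, 113), (251, -90, 69, 111), (252, -92, 68, 112)]
283 [(246, -85, 79, 115), (247, -86, 77, 112), (248, -88, 76, 113), (249, -90, 74, 113), (250, -89, 71, 109), (251, -91, 70, 110)]
284 [(245, -84, 82, 112), (246, -86, 81, 113), (247, -88, 79, 112), (248, -89, 77, 111), (249, -88, 74, 108)]
285 [(244, -85, 86, 113), (245, -87, 84, 113), (246, -89, 83, 114), (247, -88, 80, 110), (248, -88, 77, 107)]
286 [(237, -20, 61, 31), (238, -76, 96, 113), (239, -81, 96, 118), '...', (245, -88, 86, 113), (246, -88, 83, 109), (247, -91, 82, 111)]
287 [(237, -77, 100, 115), (238, -78, 97, 112), (239,
[... 1269 characters left out ...]
3, 145)]
269 [(248, -81, 64, 146), (249, -81, 61, 144), (250, -83, 60, 144), (251, -86, 59, 145), (252, -86, 57, 143), (253, -88, 55, 143), (254, -90, 54, 143), (255, -92, 53, 143)]
270 [(249, -81, 62, 141), (250, -86, 62, 145), (251, -88, 61, 145), (252, -89, 59, 144), (253, -91, 59, 145), (254, -91, 55, 142)]
271 [(251, -89, 62, 144), (252, -92, 62, 146), (253, -93, 60, 144)]
top red
219 [(207, -75, 94, 114), (208, -76, 89, 119), (209, -76, 86, 119), '...', (211, -76, 80, 116), (212, -76, 77, 114), (213, -76, 73, 117)]
221 [(213, -83, 73, 120)]
222 [(206, -85, 98, 112), (207, -85, 95, 111), (208, -85, 91, 113), '...', (211, -86, 80, 119), (212, -86, 78, 113), (213, -86, 75, 112)]
top white
```

```bash
python3 - <<'E'
from h import *
c,sn=np.cos(.017),np.sin(.017)
J=lambda p:np.array([c*(p[0]-AX[0])+sn*(p[1]-AX[1]),-sn*(p[0]-AX[0])+c*(p[1]-AX[1])-.07,p[2]])*1000
S=[manip.snapshot("scene") for _ in range(12)]
s=S[0];D=np.array([x["depth"] for x in S]);s["depth"]=np.median(D,0);print("depth sd",D[:,285,245].std(),D[:,269,251].std())
print(np.abs(S[1]["img"].astype(int)-S[5]["img"]).mean())
s["img"]=np.mean([x["img"] for x in S],0).astype(np.uint8)
pickle.dump(s,open("avg.pkl","wb"))
for v in range(276,293):
    print(v,[(u,*J(dep(s,u,v)).round(1).tolist(),s["img"][v,u].tolist()) for u in range(246 if v<283 else 236,256 if v<283 else 252) if s["img"][v,u,0]>s["img"][v,u,1]*1.8 and s["img"][v,u,0]>60])
W=[J(dep(s,u,v)) for u,v in((250,268),(251,268),(252,268),(251,269),(252,269),(253,269),(254,269),(252,270),(250,267),(249,267))]
print(np.mean(W,0),np.std(W,0))
E
```

```text
depth sd 0.0019385486 0.0014588252
1.24169921875
276 []
277 []
278 [(251, -81.4, 60.3, 110.4, [106, 23, 32]), (252, -83.2, 58.8, 110.2, [114, 24, 36])]
279 [(248, -14.5, 19.8, 12.4, [137, 40, 52]), (249, -16.3, 18.0, 12.0, [115, 41, 71]), (250, -82.4, 64.3, 111.5, [128, 27, 37]), (251, -83.9, 62.7, 111.0, [152, 16, 10]), (252, -85.2, 60.9, 110.2, [126, 11, 4]), (253, -87.2, 59.5, 110.4, [114, 19, 26]), (254, -89.1, 58.2, 110.6, [97, 50, 82])]
280 [(248, -82.1, 70.2, 113.5, [215, 44, 38]), (249, -83.8, 68.7, 113.4, [250, 31, 27]), (250, -83.8, 65.9, 110.6, [191, 22, 15]), (251, -85.5, 64.3, 110.2, [157, 16, 8]), (252, -87.6, 63.1, 110.7, [151, 12, 2]), (253, -89.1, 61.5, 110.2, [119, 10, 7]), (254, -90.6, 59.8, 109.6, [99, 34, 56])]
281 [(248, -83.5, 71.7, 112.6, [233, 47, 41]), (249, -85.5, 70.5, 112.9, [255, 36, 24]), (250, -87.4, 69.1, 112.9, [255, 37, 23]), (251, -87.4, 66.3, 110.1, [184, 20, 11]), (252, -89.5, 65.1, 110.6, [154, 18, 19]), (253, -91.1, 63.5, 110.1, [117, 36, 59])]
282 [(247, -84.5, 75.7, 113.7, [134, 53, 52]), (248, -85.3, 73.6, 112.2, [248, 31, 25]), (249, -87.5,
[... 1907 characters left out ...]
, 113.0, [125, 12, 8]), (244, -88.7, 89.9, 109.9, [97, 18, 15]), (245, -89.2, 87.6, 107.8, [96, 43, 41])]
289 [(238, -79.2, 99.7, 108.7, [100, 15, 20]), (239, -82.8, 99.5, 111.6, [140, 14, 11]), (240, -85.6, 98.8, 113.1, [158, 15, 10]), (241, -87.5, 97.5, 113.3, [153, 16, 10]), (242, -88.5, 95.6, 112.1, [116, 11, 7]), (243, -88.8, 93.2, 109.7, [95, 21, 19])]
290 [(239, -82.1, 99.7, 107.4, [70, 22, 37]), (240, -86.3, 99.9, 111.2, [94, 11, 13]), (241, -88.4, 98.7, 111.7, [114, 14, 10]), (242, -89.2, 96.7, 110.1, [95, 24, 22]), (243, -89.1, 93.9, 107.1, [96, 53, 51])]
291 [(241, -87.9, 98.9, 107.8, [93, 32, 29])]
292 []
[-84.83879473  57.11908408 144.6418222 ] [4.12411903 1.5708412  0.60850225]
```

The marker collar spans z ≈107–113 with its tip at about 110.0. The pointer's mid-thickness is about 143.1, so the stage needs to drop about 33.1 mm. I'll close the fingers loosely and start pushing the handle open.

Call:
carry_out(
  deltas=[
    {"slide": [0,-0.2,0.2],"twist": 0},
    {"slide": [0,0,0],"twist": 0},
    {"slide": [0,0,0],"twist": 0},
  ],
  fingers=0.3,
  force=20,
)

```text
time: 5.17
tool_pos: [0.5668, 0.1194, 0.0981]
eef_rot: [[-0.226, 0.974, -0.0], [0.974, 0.226, -0.0], [-0.0, -0.001, -1.0]]
force: [0.1, 0.1, 0.9]
grip_width: 0.0254
grip_force: 0.0
```

Call:
carry_out(
  deltas=[
    {"slide": [0,0.2,0],"twist": 0},
    {"slide": [0,0.2,0],"twist": 0},
    {"slide": [0,0.15,0],"twist": -0.02},
    {"slide": [0,0.15,0],"twist": -0.02},
    {"slide": [0,0,0],"twist": 0},
  ],
)

```text
time: 5.58
tool_pos: [0.574, 0.1213, 0.0982]
eef_rot: [[-0.266, 0.964, -0.001], [0.964, 0.266, 0.0], [0.0, -0.001, -1.0]]
force: [-1.7, -0.1, 1.0]
grip_width: 0.0256
grip_force: 0.7
```

```bash
cat >> h.py <<'E'
def pin():
    st=manip.state();w=manip.snapshot("wrist");hsv=cv2.cvtColor(w["img"],cv2.COLOR_RGB2HSV)
    m=(((hsv[...,0]<6)|(hsv[...,0]>172))&(hsv[...,1]>140)&(hsv[...,2]>50)).astype(np.uint8)
    n,l,t,c=cv2.connectedComponentsWithStats(m);i=1+np.argmax(t[1:,4])
    o,d=wray(w,*c[i],st);p=o+d*(.103-o[2])/d[2]
    R=np.array(st["eef_rot"]);q=R.T@(p-np.array(st["tool_pos"]))*1000
    v=p[:2]-AX
    print("pin",p[:2].round(4),"r",np.hypot(*v).round(4),"theta",round(np.arctan2(v[0],-v[1])-.017,3),"in tool mm",q[:2].round(1))
def rep(): 
    st=manip.state();R=np.array(st["eef_rot"]);print("t %.2f"%st["time"],"F tool",(R.T@np.array(st["force"])).round(1),"grip",round(st["grip_width"],4),np.round(st["grip_force"],1))
    t,d,i,n,_=drop();print("drop %.2f at %.2f"%(d,t))
    return t,d
E
python3 - <<'E'
from h import *
rep();pin()
E
```

```text
t 5.58 F tool [ 0.4 -1.6 -1. ] grip 0.0256 0.7
drop 0.08 at 5.58
pin [0.5693 0.1214] r 0.0684 theta 0.269 in tool mm [ 1.4 -4.4]
```

Call:
carry_out(
  deltas=[
    {"slide": [0,0.21,0],"twist": -0.03},
    {"slide": [0,0.21,0],"twist": -0.03},
    {"slide": [0,0.21,0],"twist": -0.03},
    {"slide": [0,0,0],"twist": 0},
  ],
)

```text
time: 6.02
tool_pos: [0.5801, 0.1233, 0.0982]
eef_rot: [[-0.351, 0.936, 0.0], [0.936, 0.351, 0.0], [0.0, 0.0, -1.0]]
force: [-2.8, -0.2, 0.8]
grip_width: 0.0259
grip_force: 0.9
```

```bash
python3 -c "
from h import *
rep();pin()"
```

```text
t 6.02 F tool [ 0.8 -2.7 -0.8] grip 0.0259 0.9
drop 0.26 at 6.02
pin [0.5754 0.1232] r 0.0686 theta 0.362 in tool mm [ 1.8 -4.4]
```

Call:
carry_out(
  deltas=[
    {"slide": [0,0.21,0],"twist": -0.03},
    {"slide": [0,0,0],"twist": 0},
    {"slide": [0,0,0],"twist": 0},
    {"slide": [0,0,0],"twist": 0},
  ],
)

```text
time: 6.45
tool_pos: [0.582, 0.1236, 0.0983]
eef_rot: [[-0.377, 0.926, 0.0], [0.926, 0.377, -0.0], [-0.0, 0.0, -1.0]]
force: [-0.2, 0.5, 0.8]
grip_width: 0.0255
grip_force: 0.1
```

```bash
python3 -c "
from h import *
rep()"
```

```text
t 6.45 F tool [ 0.5 -0.  -0.8] grip 0.0255 0.1
drop 0.47 at 6.45
```

Call:
carry_out(
  deltas=[
    {"slide": [0,0.21,0],"twist": -0.03},
    {"slide": [0,0,0],"twist": 0},
    {"slide": [0,0,0],"twist": 0},
    {"slide": [0,0,0],"twist": 0},
  ],
)

```text
time: 6.83
tool_pos: [0.5839, 0.1244, 0.0984]
eef_rot: [[-0.405, 0.914, 0.0], [0.914, 0.405, -0.0], [-0.0, 0.0, -1.0]]
force: [-1.5, -0.9, 1.0]
grip_width: 0.0255
grip_force: 0.6
```

```bash
python3 -c "
from h import *
rep();pin()"
```

```text
t 6.83 F tool [-0.2 -1.7 -1. ] grip 0.0255 0.6
drop 0.58 at 6.83
pin [0.579  0.1247] r 0.0687 theta 0.418 in tool mm [ 2.3 -4.4]
```

Call:
carry_out(
  deltas=[
    {"slide": [0,0,0],"twist": 0},
    {"slide": [0,0,0],"twist": 0},
    {"slide": [0,0,0],"twist": 0},
    {"slide": [0,0,0],"twist": 0},
  ],
)

```text
time: 7.27
tool_pos: [0.584, 0.1245, 0.0984]
eef_rot: [[-0.406, 0.914, 0.0], [0.914, 0.406, -0.0], [-0.0, 0.0, -1.0]]
force: [-0.5, 0.0, -0.8]
grip_width: 0.0258
grip_force: 0.3
```

```bash
python3 -c "
from h import *
print(drop()[:4])"
```

```text
(7.2667, np.float64(0.6912448416805712), np.float64(0.2459996909445774), 30)
```

Call:
carry_out(
  deltas=[
    {"slide": [0,0.21,0],"twist": -0.03},
    {"slide": [0,0,0],"twist": 0},
    {"slide": [0,0,0],"twist": 0},
    {"slide": [0,0,0],"twist": 0},
  ],
)

```text
time: 7.65
tool_pos: [0.5857, 0.1254, 0.0982]
eef_rot: [[-0.433, 0.902, -0.0], [0.902, 0.433, 0.0], [0.0, -0.0, -1.0]]
force: [-1.5, 0.6, 0.6]
grip_width: 0.0256
grip_force: 0.7
```

```bash
python3 -c "
from h import *
rep();print(drop()[:4])"
```

```text
t 7.65 F tool [ 1.2 -1.1 -0.6] grip 0.0256 0.7
drop 1.14 at 7.65
(7.7, np.float64(1.186624123118038), np.float64(0.25678628893116073), 30)
```

It is sinking at about 1 mm/s. I'll open a little more, to about 4–5 mm/s.

Call:
carry_out(
  deltas=[
    {"slide": [0,0.25,0],"twist": -0.035},
    {"slide": [0,0.25,0],"twist": -0.035},
    {"slide": [0,0,0],"twist": 0},
    {"slide": [0,0,0],"twist": 0},
    {"slide": [0,0,0],"twist": 0},
  ],
)

```text
time: 8.17
tool_pos: [0.5903, 0.1277, 0.0982]
eef_rot: [[-0.494, 0.869, 0.0], [0.869, 0.494, 0.0], [0.0, 0.0, -1.0]]
force: [-1.1, 0.0, -0.3]
grip_width: 0.0259
grip_force: 0.4
```

```bash
python3 -c "
from h import *
rep();pin()"
```

```text
t 8.17 F tool [ 0.6 -1.   0.3] grip 0.0259 0.4
drop 2.25 at 8.17
pin [0.5851 0.1278] r 0.0688 theta 0.518 in tool mm [ 2.8 -4.5]
```

Call:
carry_out(
  deltas=[
    {"slide": [0,0,0],"twist": 0},
    {"slide": [0,0,0],"twist": 0},
    {"slide": [0,0,0],"twist": 0},
    {"slide": [0,0,0],"twist": 0},
    {"slide": [0,0,0],"twist": 0},
  ],
)

```text
time: 8.68
tool_pos: [0.5904, 0.1276, 0.0983]
eef_rot: [[-0.495, 0.869, 0.0], [0.869, 0.495, -0.0], [-0.0, 0.0, -1.0]]
force: [-1.4, -0.4, -0.3]
grip_width: 0.0251
grip_force: 0.3
```

```bash
python3 -c "
from h import *
rep()"
```

```text
t 8.68 F tool [ 0.4 -1.4  0.3] grip 0.0251 0.3
drop 4.00 at 8.68
```

It is sinking at about 3.5–4 mm/s. The valve stays where it is left, so I'll take up the finger gap now to have the closing finger ready.

Call:
carry_out(
  deltas=[
    {"slide": [0,-0.4,0],"twist": 0},
    {"slide": [0,-0.4,0],"twist": 0},
    {"slide": [0,0,0],"twist": 0},
    {"slide": [0,0,0],"twist": 0},
    {"slide": [0,0,0],"twist": 0},
  ],
)

```text
time: 9.15
tool_pos: [0.5835, 0.1235, 0.0984]
eef_rot: [[-0.495, 0.869, 0.001], [0.869, 0.495, -0.0], [-0.0, 0.0, -1.0]]
force: [-0.8, 0.1, -0.4]
grip_width: 0.0256
grip_force: 0.0
```

Call:
carry_out(
  deltas=[
    {"slide": [0,0,0],"twist": 0},
    {"slide": [0,0,0],"twist": 0},
    {"slide": [0,0,0],"twist": 0},
    {"slide": [0,0,0],"twist": 0},
    {"slide": [0,0,0],"twist": 0},
  ],
)

```text
time: 9.57
tool_pos: [0.5833, 0.1237, 0.0983]
eef_rot: [[-0.495, 0.869, -0.0], [0.869, 0.495, -0.0], [-0.0, -0.0, -1.0]]
force: [-0.5, -0.2, -0.3]
grip_width: 0.0258
grip_force: 0.0
```

```bash
python3 -c "
from h import *
rep();pin()"
```

```text
t 9.57 F tool [ 0.1 -0.5  0.3] grip 0.0258 0.0
drop 6.62 at 9.57
pin [0.585  0.1277] r 0.0688 theta 0.516 in tool mm [2.7 3.4]
```

Call:
carry_out(
  deltas=[
    {"slide": [0,0,0],"twist": 0},
    {"slide": [0,0,0],"twist": 0},
    {"slide": [0,0,0],"twist": 0},
    {"slide": [0,0,0],"twist": 0},
    {"slide": [0,0,0],"twist": 0},
  ],
)

```text
time: 10.08
tool_pos: [0.5833, 0.1236, 0.0982]
eef_rot: [[-0.495, 0.869, -0.0], [0.869, 0.495, -0.0], [-0.0, -0.0, -1.0]]
force: [0.0, -0.1, -0.6]
grip_width: 0.0256
grip_force: 0.0
```

Call:
carry_out(
  deltas=[
    {"slide": [0,0,0],"twist": 0},
    {"slide": [0,0,0],"twist": 0},
    {"slide": [0,0,0],"twist": 0},
    {"slide": [0,0,0],"twist": 0},
    {"slide": [0,0,0],"twist": 0},
  ],
)

```text
time: 10.5
tool_pos: [0.5833, 0.1237, 0.0983]
eef_rot: [[-0.495, 0.869, -0.0], [0.869, 0.495, -0.0], [-0.0, -0.0, -1.0]]
force: [-0.2, -0.1, -0.5]
grip_width: 0.0252
grip_force: 0.0
```

Call:
carry_out(
  deltas=[
    {"slide": [0,0,0],"twist": 0},
    {"slide": [0,0,0],"twist": 0},
    {"slide": [0,0,0],"twist": 0},
    {"slide": [0,0,0],"twist": 0},
    {"slide": [0,0,0],"twist": 0},
  ],
)

```text
time: 10.92
tool_pos: [0.5833, 0.1237, 0.0983]
eef_rot: [[-0.495, 0.869, 0.0], [0.869, 0.495, -0.0], [-0.0, -0.0, -1.0]]
force: [-0.1, 1.0, 0.4]
grip_width: 0.0256
grip_force: 0.0
```

```bash
python3 -c "
from h import *
rep()"
```

```text
t 10.92 F tool [ 0.9  0.4 -0.4] grip 0.0256 0.0
drop 10.76 at 10.92
```

Call:
carry_out(
  deltas=[
    {"slide": [0,0,0],"twist": 0},
    {"slide": [0,0,0],"twist": 0},
    {"slide": [0,0,0],"twist": 0},
    {"slide": [0,0,0],"twist": 0},
    {"slide": [0,0,0],"twist": 0},
  ],
)

```text
time: 11.38
tool_pos: [0.5833, 0.1236, 0.0983]
eef_rot: [[-0.495, 0.869, -0.0], [0.869, 0.495, -0.0], [-0.0, -0.0, -1.0]]
force: [-0.6, -0.4, 0.8]
grip_width: 0.0259
grip_force: 0.0
```

Call:
carry_out(
  deltas=[
    {"slide": [0,0,0],"twist": 0},
    {"slide": [0,0,0],"twist": 0},
    {"slide": [0,0,0],"twist": 0},
    {"slide": [0,0,0],"twist": 0},
    {"slide": [0,0,0],"twist": 0},
  ],
)

```text
time: 11.8
tool_pos: [0.5833, 0.1237, 0.0983]
eef_rot: [[-0.495, 0.869, -0.0], [0.869, 0.495, -0.0], [-0.0, -0.0, -1.0]]
force: [0.0, -0.1, 1.0]
grip_width: 0.0259
grip_force: 0.0
```

Call:
carry_out(
  deltas=[
    {"slide": [0,0,0],"twist": 0},
    {"slide": [0,0,0],"twist": 0},
    {"slide": [0,0,0],"twist": 0},
    {"slide": [0,0,0],"twist": 0},
    {"slide": [0,0,0],"twist": 0},
  ],
)

```text
time: 12.22
tool_pos: [0.5833, 0.1236, 0.0983]
eef_rot: [[-0.495, 0.869, 0.0], [0.869, 0.495, -0.0], [-0.0, -0.0, -1.0]]
force: [-0.2, 0.2, -0.5]
grip_width: 0.0261
grip_force: 0.0
```

Call:
carry_out(
  deltas=[
    {"slide": [0,0,0],"twist": 0},
    {"slide": [0,0,0],"twist": 0},
    {"slide": [0,0,0],"twist": 0},
    {"slide": [0,0,0],"twist": 0},
    {"slide": [0,0,0],"twist": 0},
  ],
)

```text
time: 12.63
tool_pos: [0.5833, 0.1236, 0.0983]
eef_rot: [[-0.495, 0.869, -0.0], [0.869, 0.495, -0.0], [-0.0, -0.0, -1.0]]
force: [-0.2, -0.6, 0.7]
grip_width: 0.026
grip_force: 0.0
```

Call:
carry_out(
  deltas=[
    {"slide": [0,0,0],"twist": 0},
    {"slide": [0,0,0],"twist": 0},
    {"slide": [0,0,0],"twist": 0},
    {"slide": [0,0,0],"twist": 0},
    {"slide": [0,0,0],"twist": 0},
  ],
)

```text
time: 13.05
tool_pos: [0.5833, 0.1237, 0.0983]
eef_rot: [[-0.495, 0.869, -0.0], [0.869, 0.495, -0.0], [-0.0, -0.0, -1.0]]
force: [0.5, 0.4, -0.3]
grip_width: 0.0256
grip_force: 0.0
```

Call:
carry_out(
  deltas=[
    {"slide": [0,0,0],"twist": 0},
    {"slide": [0,0,0],"twist": 0},
    {"slide": [0,0,0],"twist": 0},
    {"slide": [0,0,0],"twist": 0},
    {"slide": [0,0,0],"twist": 0},
  ],
)

```text
time: 13.47
tool_pos: [0.5833, 0.1236, 0.0983]
eef_rot: [[-0.495, 0.869, -0.0], [0.869, 0.495, -0.0], [-0.0, -0.0, -1.0]]
force: [0.2, -0.6, 0.8]
grip_width: 0.0257
grip_force: 0.0
```

Call:
carry_out(
  deltas=[
    {"slide": [0,0,0],"twist": 0},
    {"slide": [0,0,0],"twist": 0},
    {"slide": [0,0,0],"twist": 0},
    {"slide": [0,0,0],"twist": 0},
    {"slide": [0,0,0],"twist": 0},
  ],
)

```text
time: 13.88
tool_pos: [0.5833, 0.1236, 0.0983]
eef_rot: [[-0.495, 0.869, 0.0], [0.869, 0.495, -0.0], [-0.0, -0.0, -1.0]]
force: [0.2, 0.5, -0.0]
grip_width: 0.0255
grip_force: 0.0
```

```bash
python3 - <<'E'
from h import *
t,d,i,n,s=drop();print(t,d,i,n)
s0=pickle.load(open("avg.pkl","rb"))
# mean depth-height of flat stage/pointer patches: before and now
def patch(s,z,pts):
    return np.mean([dep(s,*np.round(P(s,[*p,z])).astype(int))[2] for p in pts])
c,sn=np.cos(.017),np.sin(.017)
W=lambda x,y:(AX[0]+c*x-sn*(y+.07),AX[1]+sn*x+c*(y+.07))
pp=[W(x,y) for x in(-.080,-.083,-.086,-.089) for y in(.055,.0575,.06)]
print(patch(s0,.1445,pp),patch(s,.1445-d/1000,pp))
E
```

```text
13.8833 19.949947779654345 0.8056370329761613 30
0.14466393747569956 0.12451210955028569
```

Call:
carry_out(
  deltas=[
    {"slide": [0,0,0],"twist": 0},
    {"slide": [0,0,0],"twist": 0},
    {"slide": [0,0,0],"twist": 0},
    {"slide": [0,0,0],"twist": 0},
    {"slide": [0,0,0],"twist": 0},
  ],
)

```text
time: 14.35
tool_pos: [0.5833, 0.1236, 0.0983]
eef_rot: [[-0.495, 0.869, 0.0], [0.869, 0.495, -0.0], [-0.0, -0.0, -1.0]]
force: [-0.1, 0.3, 0.1]
grip_width: 0.0258
grip_force: 0.0
```

Call:
carry_out(
  deltas=[
    {"slide": [0,0,0],"twist": 0},
    {"slide": [0,0,0],"twist": 0},
    {"slide": [0,0,0],"twist": 0},
    {"slide": [0,0,0],"twist": 0},
    {"slide": [0,0,0],"twist": 0},
  ],
)

```text
time: 14.77
tool_pos: [0.5833, 0.1237, 0.0983]
eef_rot: [[-0.495, 0.869, 0.0], [0.869, 0.495, -0.0], [-0.0, -0.0, -1.0]]
force: [-0.2, 1.0, 0.5]
grip_width: 0.026
grip_force: 0.0
```

Call:
carry_out(
  deltas=[
    {"slide": [0,0,0],"twist": 0},
    {"slide": [0,0,0],"twist": 0},
    {"slide": [0,0,0],"twist": 0},
    {"slide": [0,0,0],"twist": 0},
    {"slide": [0,0,0],"twist": 0},
  ],
)

```text
time: 15.18
tool_pos: [0.5833, 0.1236, 0.0983]
eef_rot: [[-0.495, 0.869, -0.0], [0.869, 0.495, -0.0], [-0.0, -0.0, -1.0]]
force: [-0.2, 0.1, 0.4]
grip_width: 0.0256
grip_force: 0.0
```

Call:
carry_out(
  deltas=[
    {"slide": [0,0,0],"twist": 0},
    {"slide": [0,0,0],"twist": 0},
    {"slide": [0,0,0],"twist": 0},
    {"slide": [0,0,0],"twist": 0},
    {"slide": [0,0,0],"twist": 0},
  ],
)

```text
time: 15.6
tool_pos: [0.5833, 0.1236, 0.0983]
eef_rot: [[-0.495, 0.869, 0.0], [0.869, 0.495, -0.0], [-0.0, -0.0, -1.0]]
force: [0.5, 0.3, -0.5]
grip_width: 0.0255
grip_force: 0.0
```

Call:
carry_out(
  deltas=[
    {"slide": [0,0,0],"twist": 0},
    {"slide": [0,0,0],"twist": 0},
    {"slide": [0,0,0],"twist": 0},
    {"slide": [0,0,0],"twist": 0},
    {"slide": [0,0,0],"twist": 0},
  ],
)

```text
time: 16.02
tool_pos: [0.5833, 0.1237, 0.0982]
eef_rot: [[-0.495, 0.869, -0.0], [0.869, 0.495, -0.0], [-0.0, -0.0, -1.0]]
force: [-0.4, 0.5, 0.2]
grip_width: 0.0256
grip_force: 0.0
```

Call:
carry_out(
  deltas=[
    {"slide": [0,0,0],"twist": 0},
    {"slide": [0,0,0],"twist": 0},
    {"slide": [0,0,0],"twist": 0},
    {"slide": [0,0,0],"twist": 0},
    {"slide": [0,0,0],"twist": 0},
  ],
)

```text
time: 16.43
tool_pos: [0.5833, 0.1236, 0.0983]
eef_rot: [[-0.495, 0.869, -0.0], [0.869, 0.495, -0.0], [-0.0, -0.0, -1.0]]
force: [-0.3, -0.5, 0.1]
grip_width: 0.0258
grip_force: 0.0
```

```bash
cat >> h.py <<'E'
c_,sn_=np.cos(.017),np.sin(.017)
W=lambda x,y:(AX[0]+c_*x-sn_*(y+.07),AX[1]+sn_*x+c_*(y+.07))
def ptop(s,z):
    pp=[W(x,y) for x in(-.080,-.083,-.086,-.089) for y in(.053,.055,.0575,.06)]
    return np.median([dep(s,*np.round(P(s,[*p,z])).astype(int))[2] for p in pp])*1000
E
python3 - <<'E'
from h import *
t,d,i,n,s=drop();print(t,d,i,n,ptop(s,.1445-d/1000))
big=cv2.resize(s["img"][255:300,225:270,::-1],None,fx=12,fy=12,interpolation=cv2.INTER_NEAREST);cv2.imwrite("pics/pm1.png",big)
E
```

```text
16.4333 27.68344311051718 0.6997010050063466 30 115.37937914023516
```

View pics/pm1.png

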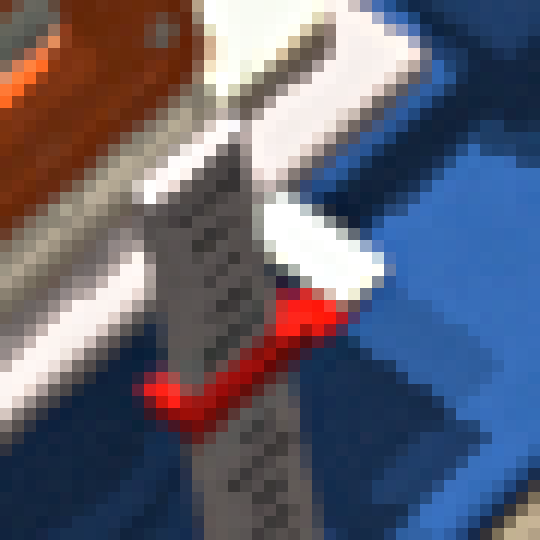

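The crop shows the pointer just above the marker, with its front corner at about (256.9,277). The two drop estimates disagree (27.7 against 29.3 mm), so I'll reconcile them before stopping.

```bash
python3 - <<'E'
from h import *
s0=pickle.load(open("avg.pkl","rb"))
t,d,i,n,s=drop();print("LK",t,d,i)
# per-feature spread
r0,f=pickle.load(open("ref.pkl","rb"))
g,ok,e=cv2.calcOpticalFlowPyrLK(gray(r0),gray(s),f,None,winSize=(9,9),maxLevel=3)
for a,b in list(zip(f[:,0],g[:,0]))[:30:3]:
    p=dep(r0,*a);j=(P(r0,p-[0,0,.01])-P(r0,p))/10;print(a,p.round(3),round(float((b-a)@j/(j@j)),2),end=" | ")
print()
# exact drop by projection: for true drop D, project caster centre
for D in (27,28,29,30):
    q=np.array([.540,.335,.2]);tip=np.array([*W(-.093,.057),.1446]);print(D,(P(s0,q-[0,0,D/1e3])-P(s0,q)).round(2),(P(s0,tip-[0,0,D/1e3])-P(s0,tip)).round(2),P(s0,tip).round(1))
# pointer template
U=8
up=lambda im:cv2.resize(im,None,fx=U,fy=U,interpolation=cv2.INTER_CUBIC)
T=up(s0["img"][267:274,248:259]);S=up(s["img"][264:290,240:266])
m=cv2.matchTemplate(S,T,cv2.TM_CCOEFF_NORMED);_,v,_,l=cv2.minMaxLoc(m);print("pointer shift px",(l[0]/U+240-248,l[1]/U+264-267),v)
# caster template
x,y,w,h=188,228,50,45
T=up(s0["img"][y:y+h,x:x+w]);S=up(s["img"][y:y+h+16,x-6:x+w+6])
m=cv2.matchTemplate(S,T,cv2.TM_CCOEFF_NORMED);_,v,_,l=cv2.minMaxLoc(m);print("caster shift px",(l[0]/U-6,l[1]/U),v)
for v in range(271,280): print(v,[(u,round(dep(s,u,v)[2]*1000,1)) for u in range(246,258) if s["img"][v,u].min()>170])
E
```

```text
LK 16.4833 27.86601248486329 0.757592227887578
[188. 239.] [0.57  0.385 0.23 ] 28.28 | [235. 230.] [0.505 0.307 0.238] 27.78 | [189. 234.] [0.573 0.378 0.238] 27.99 | [215. 246.] [0.504 0.364 0.235] 27.73 | [209. 244.] [0.509 0.374 0.246] 27.99 | [213. 222.] [0.574 0.314 0.225] 29.27 | [214. 273.] [0.504 0.383 0.165] 27.23 | [236. 249.] [0.504 0.315 0.184] 25.36 | [224. 237.] [0.515 0.331 0.228] 27.93 | [214. 255.] [0.502 0.373 0.216] 28.14 | 
27 [1.98 8.13] [1.23 7.48] [254.  270.1]
28 [2.05 8.43] [1.27 7.75] [254.  270.1]
29 [2.13 8.72] [1.32 8.03] [254.  270.1]
30 [2.2  9.02] [1.36 8.3 ] [254.  270.1]
pointer shift px (1.125, 7.5) 0.8122014999389648
caster shift px (2.25, 8.625) 0.9181195497512817
271 [(247, np.float64(115.0)), (248, np.float64(117.1))]
272 [(247, np.float64(113.9)), (248, np.float64(116.4)), (249, np.float64(116.8)), (250, np.float64(32.1))]
273 [(247, np.float64(116.4)), (248, np.float64(116.0)), (249, np.float64(118.1)), (250, np.float64(115.2)), (251, np.float64(116.6))]
274 [(247, np.float64(112.2)), (248, np.float64(115.1)), (249, np.float64(117.5)), (250, n
[... 278 characters left out ...]
.8)), (254, np.float64(116.4))]
276 [(248, np.float64(116.3)), (249, np.float64(116.6)), (250, np.float64(820.6)), (251, np.float64(117.2)), (252, np.float64(115.6)), (253, np.float64(115.1)), (254, np.float64(118.3)), (255, np.float64(115.3)), (256, np.float64(13.8))]
277 [(249, np.float64(115.0)), (250, np.float64(115.9)), (251, np.float64(116.1)), (252, np.float64(118.4)), (253, np.float64(115.3)), (254, np.float64(116.0)), (255, np.float64(114.7)), (256, np.float64(118.2))]
278 [(251, np.float64(116.6)), (252, np.float64(116.5)), (253, np.float64(116.3)), (254, np.float64(115.7)), (255, np.float64(114.3))]
279 [(252, np.float64(115.7)), (253, np.float64(115.6)), (254, np.float64(115.6))]
```

The estimates reconcile at about 28.3 mm dropped, leaving about 4.6 mm. I'll wait, then close slightly early and re-measure.

Call:
carry_out(
  deltas=[
    {"slide": [0,0,0],"twist": 0},
    {"slide": [0,0,0],"twist": 0},
    {"slide": [0,0,0],"twist": 0},
    {"slide": [0,0,0],"twist": 0},
    {"slide": [0,0,0],"twist": 0},
  ],
)

```text
time: 16.95
tool_pos: [0.5833, 0.1236, 0.0983]
eef_rot: [[-0.495, 0.869, -0.0], [0.869, 0.495, -0.0], [-0.0, -0.0, -1.0]]
force: [-0.6, 0.2, 0.1]
grip_width: 0.0258
grip_force: 0.0
```

Call:
carry_out(
  deltas=[
    {"slide": [0,0,0],"twist": 0},
    {"slide": [0,0,0],"twist": 0},
    {"slide": [0,0,0],"twist": 0},
    {"slide": [0,-0.13,0],"twist": 0},
    {"slide": [0,-0.28,0],"twist": 0.04},
  ],
)

```text
time: 17.37
tool_pos: [0.5809, 0.1228, 0.0985]
eef_rot: [[-0.46, 0.888, 0.003], [0.888, 0.46, 0.002], [0.001, 0.004, -1.0]]
force: [7.3, 4.0, -4.6]
grip_width: 0.0253
grip_force: 3.4
```

Call:
carry_out(
  deltas=[
    {"slide": [0,-0.28,0],"twist": 0.04},
    {"slide": [0,-0.28,0],"twist": 0.04},
    {"slide": [0,-0.28,0],"twist": 0.04},
    {"slide": [0,0,0],"twist": 0},
    {"slide": [0,0,0],"twist": 0},
  ],
)

```text
time: 17.78
tool_pos: [0.5732, 0.1195, 0.0986]
eef_rot: [[-0.351, 0.936, 0.003], [0.936, 0.351, 0.003], [0.001, 0.004, -1.0]]
force: [4.1, 3.9, -2.6]
grip_width: 0.0258
grip_force: 2.3
```

```bash
cat >> h.py <<'E'
def avg(n=12):
    S=[manip.snapshot("scene") for _ in range(n)];s=S[0]
    s["depth"]=np.median([x["depth"] for x in S],0);s["img"]=np.mean([x["img"] for x in S],0).round().astype(np.uint8);return s
def pz(s):
    "pointer top height from white pixels next to the scale"
    z=[]
    for v in range(268,286):
        for u in range(248,258):
            if s["img"][v,u].min()>190:
                p=dep(s,u,v);x,y=c_*(p[0]-AX[0])+sn_*(p[1]-AX[1]),-sn_*(p[0]-AX[0])+c_*(p[1]-AX[1])-.07
                if -.092<x<-.078 and .05<y<.064: z.append(p[2]*1000)
    return np.median(z),np.std(z),len(z)
E
python3 - <<'E'
from h import *
rep();pin();s=avg();t,d,i,n,_=drop();print(t,d);pickle.dump(s,open("avg2.pkl","wb"))
s0=pickle.load(open("avg.pkl","rb"))
print("pz",pz(s0),pz(s))
U=8
up=lambda im:cv2.resize(im,None,fx=U,fy=U,interpolation=cv2.INTER_CUBIC)
x,y,w,h=188,228,50,45
T=up(s0["img"][y:y+h,x:x+w]);S=up(s["img"][y:y+h+16,x-6:x+w+6])
m=cv2.matchTemplate(S,T,cv2.TM_CCOEFF_NORMED);_,v,_,l=cv2.minMaxLoc(m);print("caster shift px",(l[0]/U-6,l[1]/U),v)
E
```

```text
t 17.78 F tool [2.2 5.2 2.7] grip 0.0258 2.3
drop 30.87 at 17.78
pin [0.5773 0.124 ] r 0.0687 theta 0.392 in tool mm [2.7 5.4]
18.4833 30.90154400043124
pz (np.float64(144.25745223817853), np.float64(0.5733558204873976), 20) (np.float64(112.98590892551962), np.float64(0.44435348796979063), 25)
caster shift px (2.5, 9.5) 0.9103348255157471
```

It stopped with the pointer about 1.5 mm above the marker (pointer mid about 111.5, marker 110.0). I'll use a short, slow re-opening to creep down.

Call:
carry_out(
  deltas=[
    {"slide": [0,0.35,0],"twist": 0},
    {"slide": [0,0.35,0],"twist": 0},
    {"slide": [0,0.3,0],"twist": 0},
    {"slide": [0,0.24,0],"twist": -0.034},
    {"slide": [0,0.24,0],"twist": -0.034},
  ],
)

```text
time: 18.95
tool_pos: [0.5853, 0.1231, 0.0981]
eef_rot: [[-0.414, 0.91, -0.002], [0.91, 0.414, -0.001], [0.0, -0.003, -1.0]]
force: [-1.8, -0.3, 1.7]
grip_width: 0.0256
grip_force: 1.2
```

```bash
python3 -c "
from h import *
rep();pin()"
```

```text
t 18.95 F tool [ 0.5 -1.7 -1.7] grip 0.0256 1.2
drop 30.88 at 18.95
pin [0.5802 0.1252] r 0.0688 theta 0.437 in tool mm [ 4.  -4.4]
```

Call:
carry_out(
  deltas=[
    {"slide": [0,-0.4,0],"twist": 0},
    {"slide": [0,-0.4,0],"twist": 0},
    {"slide": [0,-0.2,0],"twist": 0},
    {"slide": [0,-0.25,0],"twist": 0.035},
    {"slide": [0,-0.25,0],"twist": 0.035},
  ],
)

```text
time: 19.47
tool_pos: [0.5739, 0.1183, 0.0986]
eef_rot: [[-0.347, 0.938, 0.005], [0.938, 0.347, 0.003], [0.001, 0.006, -1.0]]
force: [7.2, 3.6, -5.7]
grip_width: 0.0257
grip_force: 3.7
```

Call:
carry_out(
  deltas=[
    {"slide": [0,0,0],"twist": 0},
    {"slide": [0,0,0],"twist": 0},
    {"slide": [0,0,0],"twist": 0},
  ],
)

```text
time: 19.72
tool_pos: [0.5735, 0.118, 0.0987]
eef_rot: [[-0.348, 0.937, 0.004], [0.937, 0.348, 0.002], [0.0, 0.004, -1.0]]
force: [4.8, 2.5, -3.3]
grip_width: 0.0258
grip_force: 2.4
```

```bash
python3 - <<'E'
from h import *
rep();pin();s=avg(8);rep();print("pz",pz(s))
E
```

```text
t 19.72 F tool [0.7 5.3 3.4] grip 0.0258 2.4
drop 30.93 at 19.72
pin [0.5771 0.1237] r 0.0689 theta 0.388 in tool mm [4.  5.4]
t 20.22 F tool [1.5 5.  2.7] grip 0.0257 2.5
drop 30.91 at 20.22
pz (np.float64(113.01708571121671), np.float64(0.38249818072331576), 24)
```

Call:
carry_out(
  deltas=[
    {"slide": [0.1,0.35,0],"twist": 0},
    {"slide": [0.1,0.4,0],"twist": 0},
    {"slide": [0.1,0.3,0],"twist": 0},
    {"slide": [0,0.31,0],"twist": -0.045},
    {"slide": [0,0.31,0],"twist": -0.045},
  ],
)

```text
time: 20.68
tool_pos: [0.5858, 0.1261, 0.098]
eef_rot: [[-0.433, 0.901, -0.003], [0.901, 0.433, -0.001], [0.0, -0.003, -1.0]]
force: [-3.0, -0.2, 1.3]
grip_width: 0.0257
grip_force: 1.4
```

Call:
carry_out(
  deltas=[
    {"slide": [0,0,0],"twist": 0},
  ],
)

```text
time: 20.77
tool_pos: [0.5866, 0.1264, 0.098]
eef_rot: [[-0.433, 0.902, -0.001], [0.902, 0.433, 0.0], [0.001, -0.001, -1.0]]
force: [-1.0, 0.3, 0.6]
grip_width: 0.0253
grip_force: 0.3
```

```bash
python3 -c "
from h import *
rep();pin()"
```

```text
t 20.77 F tool [ 0.7 -0.8 -0.6] grip 0.0253 0.3
drop 31.06 at 20.77
pin [0.5819 0.1261] r 0.0687 theta 0.465 in tool mm [ 2.  -4.4]
```

Call:
carry_out(
  deltas=[
    {"slide": [0,-0.4,0],"twist": 0},
    {"slide": [0,-0.4,0],"twist": 0},
    {"slide": [0,-0.2,0],"twist": 0},
    {"slide": [0,-0.34,0],"twist": 0.045},
    {"slide": [0,-0.34,0],"twist": 0.045},
  ],
)

```text
time: 21.28
tool_pos: [0.5733, 0.12, 0.0987]
eef_rot: [[-0.347, 0.938, 0.005], [0.938, 0.347, 0.003], [0.001, 0.006, -1.0]]
force: [6.9, 3.9, -7.3]
grip_width: 0.0257
grip_force: 3.8
```

Call:
carry_out(
  deltas=[
    {"slide": [0,0,0],"twist": 0},
    {"slide": [0,0,0],"twist": 0},
    {"slide": [0,0,0],"twist": 0},
  ],
)

```text
time: 21.53
tool_pos: [0.5726, 0.1195, 0.0987]
eef_rot: [[-0.349, 0.937, 0.003], [0.937, 0.349, 0.001], [0.0, 0.003, -1.0]]
force: [5.2, 3.2, -3.3]
grip_width: 0.0255
grip_force: 2.5
```

```bash
python3 - <<'E'
from h import *
rep();pin();s=avg(8);rep();print("pz",pz(s))
pickle.dump(s,open("avg3.pkl","wb"))
E
```

```text
t 21.53 F tool [1.2 5.9 3.3] grip 0.0255 2.5
drop 31.83 at 21.53
pin [0.5767 0.1237] r 0.0687 theta 0.383 in tool mm [2.5 5.3]
t 22.03 F tool [0.8 5.2 3.8] grip 0.0255 2.5
drop 31.88 at 22.03
pz (np.float64(111.87385943044382), np.float64(0.5063411331380568), 24)
```

```bash
python3 - <<'E'
from h import *
s=pickle.load(open("avg3.pkl","rb"))
s0=pickle.load(open("avg.pkl","rb"))
A=[cv2.resize(x["img"][263:297,232:262,::-1],None,fx=13,fy=13,interpolation=cv2.INTER_CUBIC) for x in(s0,s)]
for k,(im) in enumerate(A):
    for z,col in((.110,(0,255,0)),(.143,(255,0,255))):
        a=(P(s,[*W(-.093,.035),z])-[232,263]+.5)*13;b=(P(s,[*W(-.093,.100),z])-[232,263]+.5)*13
        cv2.line(im,tuple(int(v) for v in a),tuple(int(v) for v in b),col,1)
cv2.imwrite("pics/cmp.png",np.hstack(A))
E
```

```text
(no output)
```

View pics/cmp.png

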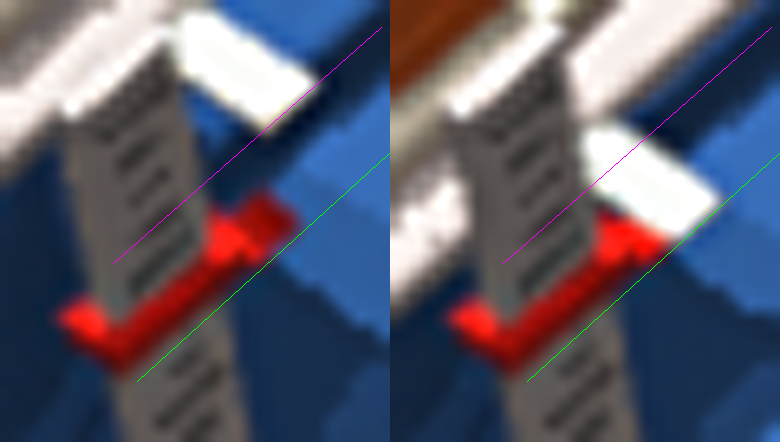

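The overlay is ambiguous because the pointer's front face is shaded. It suggests the pointer may still be 1–3 mm high. The valve is holding, so I'll lift off and look from close by with the wrist fisheye, nearly level.

```bash
python3 - <<'E'
from h import *
w=manip.snapshot("wrist");T=np.array(w["tool_from_camera"]);print(np.round(w["mtx"],1).tolist());print(T.round(3))
st=manip.state();print(np.round(st["joint_positions"],1))
tip=np.array([*W(-.093,.057),.110])
# candidate TCP poses: yaw values; print pixel of tip and off-axis angle
class F: pass
for x,y,z in((.50,.12,.16),(.44,.12,.16),(.44,.15,.13),(.42,.12,.13)):
    for yaw in np.deg2rad([0,90,105,115,150,180]):
        R=np.array([[np.cos(yaw),np.sin(yaw),0],[np.sin(yaw),-np.cos(yaw),0],[0,0,-1.]])
        c=T[:3,:3].T@(R.T@(tip-[x,y,z])-T[:3,3]);a=np.arctan2(np.hypot(c[0],c[1]),c[2]);n=c[:2]/np.hypot(c[0],c[1]);K=w["mtx"]
        px=[K[0][2]+K[0][0]*a*n[0],K[1][2]+K[1][1]*a*n[1]]
        if 5<px[0]<635 and 5<px[1]<395: print((x,y,z),np.rad2deg(yaw).round(),np.round(px),"off",np.rad2deg(a).round(),"dist",np.linalg.norm(c).round(3))
E
```

```text
[[309.7, 0.0, 315.8], [0.0, 309.7, 197.2], [0.0, 0.0, 1.0]]
[[-0.001 -0.963 -0.27   0.068]
 [ 1.    -0.001 -0.     0.   ]
 [-0.    -0.27   0.963 -0.123]
 [ 0.     0.     0.     1.   ]]
[ 23.7  24.  -46.1 101.3  19.2  62.7  -8.4]
(0.5, 0.12, 0.16) 0.0 [ 81. 273.] off 46.0 dist 0.283
(0.5, 0.12, 0.16) 150.0 [532.  29.] off 51.0 dist 0.235
(0.5, 0.12, 0.16) 180.0 [574. 164.] off 48.0 dist 0.26
(0.44, 0.12, 0.16) 0.0 [ 63. 203.] off 47.0 dist 0.265
(0.44, 0.12, 0.16) 150.0 [563. 110.] off 49.0 dist 0.246
(0.44, 0.12, 0.16) 180.0 [560. 239.] off 46.0 dist 0.272
(0.44, 0.15, 0.13) 0.0 [ 63. 217.] off 47.0 dist 0.223
(0.44, 0.15, 0.13) 150.0 [566. 131.] off 48.0 dist 0.206
(0.44, 0.15, 0.13) 180.0 [558. 259.] off 46.0 dist 0.232
(0.42, 0.12, 0.13) 0.0 [ 31. 188.] off 53.0 dist 0.243
(0.42, 0.12, 0.13) 150.0 [599. 141.] off 53.0 dist 0.233
(0.42, 0.12, 0.13) 180.0 [576. 279.] off 50.0 dist 0.261
```

Call:
carry_out(
  deltas=[
    {"slide": [0,0.5,0],"twist": 0},
    {"slide": [0,0,-2.0],"twist": 0},
    {"slide": [0,0,-3.0],"twist": 0},
    {"slide": [2.0,-3.3,0],"twist": 0},
    {"slide": [2.0,-3.3,0],"twist": 0},
  ],
)

```text
time: 22.55
tool_pos: [0.5019, 0.1352, 0.15]
eef_rot: [[-0.346, 0.938, 0.002], [0.938, 0.346, 0.002], [0.001, 0.003, -1.0]]
force: [-0.7, 1.5, 1.2]
grip_width: 0.0258
grip_force: 0.0
```

Call:
carry_out(
  deltas=[
    {"slide": [2.0,-3.3,0],"twist": 0},
    {"slide": [0,0,0],"twist": -0.12},
    {"slide": [0,0,0],"twist": -0.12},
    {"slide": [0,0,0],"twist": -0.12},
    {"slide": [0,0,0],"twist": -0.12},
  ],
)

```text
time: 22.97
tool_pos: [0.4621, 0.1417, 0.1485]
eef_rot: [[-0.746, 0.666, -0.0], [0.666, 0.746, -0.002], [-0.001, -0.002, -1.0]]
force: [-1.1, 0.4, 0.4]
grip_width: 0.0255
grip_force: 0.0
```

Call:
carry_out(
  deltas=[
    {"slide": [0,0,0.5],"twist": -0.12},
    {"slide": [0,0,0.5],"twist": -0.12},
    {"slide": [0,0,0.5],"twist": -0.12},
    {"slide": [0,0,0],"twist": 0},
    {"slide": [0,0,0],"twist": 0},
  ],
)

```text
time: 23.38
tool_pos: [0.4622, 0.142, 0.1332]
eef_rot: [[-0.929, 0.369, -0.001], [0.369, 0.929, -0.001], [0.001, -0.001, -1.0]]
force: [0.7, 0.9, -0.5]
grip_width: 0.0255
grip_force: 0.0
```

```bash
python3 - <<'E'
from h import *
st=manip.state();print(st["tool_pos"],st["time"])
S=[manip.snapshot("wrist") for _ in range(6)];w=S[0];w["img"]=np.mean([x["img"] for x in S],0).round().astype(np.uint8)
w["depth"]=np.median([x["depth"] for x in S],0);pickle.dump((w,st),open("w.pkl","wb"))
px=wpix(w,np.array([*W(-.093,.057),.110]));print(px)
u,v=[int(k) for k in px];u0,v0=max(0,min(640-90,u-45)),max(0,min(400-66,v-33));print(u0,v0)
im=cv2.resize(w["img"][v0:v0+66,u0:u0+90,::-1],None,fx=8,fy=8,interpolation=cv2.INTER_CUBIC)
cv2.imwrite("pics/wp.png",im)
print(drop()[:2])
E
```

```text
[0.46220183 0.14199026 0.13316281] 23.3833
[570.25455812 129.15746403]
525 96
(23.6833, np.float64(32.002029002915734))
```

View pics/wp.png

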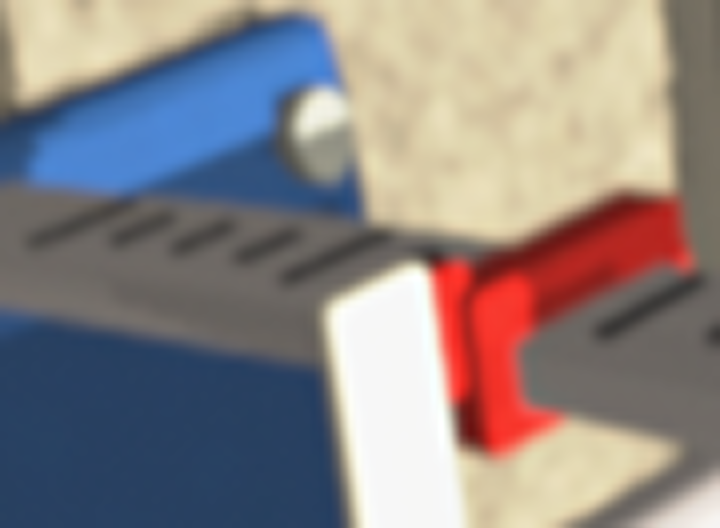

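In the wrist view, height runs to the right. The white pointer's top face covers crop x 327–460. The thin red marker tip is next to it at crop x 437–470, with the collar at 475–540. I'll read the heights from the wrist depth.

```bash
python3 - <<'E'
from h import *
w,st=pickle.load(open("w.pkl","rb"));u0,v0=525,96
def wp(u,v):
    o,d=wray(w,u,v,st);K=w["mtx"];r=np.hypot((u-K[0][2])/K[0][0],(v-K[1][2])/K[1][1]);return o+d*w["depth"][v,u]/np.cos(r)
def J(p): return np.array([c_*(p[0]-AX[0])+sn_*(p[1]-AX[1]),-sn_*(p[0]-AX[0])+c_*(p[1]-AX[1])-.07,p[2]])*1000
wh=[];
for v in range(128,162):
    row=[]
    for u in range(564,600):
        r,g,b=w["img"][v,u].astype(int)
        k='W' if min(r,g,b)>215 else 'R' if r>190 and g<80 else 'r' if r>110 and g<60 else None
        if k: row.append((u,k,*J(wp(u,v)).round(1).tolist()));
        if k=='W': wh.append(J(wp(u,v)))
    if v<149: print(v,[x for x in row if x[1]!='W'][:9])
wh=np.array(wh);print("white",np.median(wh,0),wh.min(0),wh.max(0),len(wh))
E
```

```text
128 [(580, 'r', -86.9, 76.8, 99.6), (590, 'r', -88.2, 76.2, 110.3), (591, 'r', -88.5, 75.6, 111.8), (592, 'r', -87.9, 77.6, 111.0), (593, 'r', -87.8, 78.0, 111.6), (594, 'r', -87.9, 78.1, 112.5), (595, 'r', -87.6, 79.1, 112.5), (596, 'r', -87.2, 80.4, 112.4), (597, 'r', -87.0, 81.3, 112.6)]
129 [(579, 'r', -90.0, 66.9, 107.9), (580, 'R', -90.1, 66.8, 109.0), (581, 'R', -90.2, 67.0, 109.8), (582, 'R', -90.0, 67.6, 110.2), (583, 'r', -88.5, 71.8, 107.3), (584, 'r', -88.0, 73.4, 106.8), (587, 'r', -88.3, 73.4, 109.7), (588, 'r', -87.9, 74.6, 109.6), (589, 'r', -88.2, 74.2, 111.0)]
130 [(580, 'R', -89.9, 65.7, 109.9), (581, 'R', -89.5, 67.1, 109.6), (582, 'R', -89.2, 67.9, 109.8), (583, 'R', -88.4, 70.2, 108.6), (584, 'r', -88.5, 70.3, 109.5), (585, 'r', -88.1, 71.5, 109.3), (586, 'r', -88.2, 71.6, 110.2), (587, 'r', -88.3, 71.5, 111.3), (588, 'r', -88.1, 72.3, 111.5)]
131 [(580, 'R', -89.5, 65.1, 110.3), (581, 'R', -89.1, 66.2, 110.3), (582, 'R', -88.6, 67.7, 109.8), (583, 'R', -88.2, 69.0, 109.6), (584, 'r', -88.5, 68.6, 110.9), (585, 'r', -88.4, 69.2, 111.3), (586, 'r', -87.8, 71.0, 1
[... 4100 characters left out ...]
69.6, 112.8)]
147 [(582, 'r', -78.4, 65.9, 109.2), (584, 'r', -78.3, 66.8, 110.3), (585, 'r', -78.4, 66.9, 111.2), (586, 'R', -78.5, 67.0, 112.1), (587, 'R', -78.6, 67.2, 112.9), (588, 'R', -78.1, 68.4, 112.7), (589, 'R', -77.7, 69.7, 112.6), (590, 'R', -77.7, 69.9, 113.3)]
148 [(584, 'r', -77.5, 66.9, 110.1), (585, 'r', -78.1, 65.9, 112.0), (586, 'R', -78.0, 66.6, 112.4), (587, 'R', -77.8, 67.3, 112.6), (588, 'R', -77.4, 68.4, 112.6), (589, 'R', -76.7, 70.2, 111.9), (590, 'R', -76.8, 70.3, 112.8), (591, 'R', -76.4, 71.7, 112.6), (592, 'R', -75.9, 73.0, 112.4)]
white [-82.32187248  56.21780535 111.3739245 ] [-91.96146011  49.64940076  -1.18918351] [ -8.26796313 177.44675169 112.30759722] 375
```

```bash
python3 - <<'E'
from h import *
w,st=pickle.load(open("w.pkl","rb"))
def wp(u,v):
    o,d=wray(w,u,v,st);K=w["mtx"];r=np.hypot((u-K[0][2])/K[0][0],(v-K[1][2])/K[1][1]);return o+d*w["depth"][v,u]/np.cos(r)
def J(p): return np.array([c_*(p[0]-AX[0])+sn_*(p[1]-AX[1]),-sn_*(p[0]-AX[0])+c_*(p[1]-AX[1])-.07,p[2]])*1000
for v in range(119,134,1):
    L=[(u,*J(wp(u,v)).round(1).tolist(),w["img"][v,u].tolist()) for u in range(576,606) if w["img"][v,u,0]>1.5*w["img"][v,u,1] and w["img"][v,u,0]>60]
    print(v,L[:4])
E
```

```text
119 []
120 [(603, -88.4, 94.6, 108.6, [128, 82, 67])]
121 [(600, -88.5, 91.5, 108.0, [128, 82, 67]), (601, -88.0, 93.1, 107.7, [116, 57, 48]), (602, -88.4, 92.2, 109.4, [109, 40, 33]), (603, -88.2, 93.1, 109.7, [110, 33, 28])]
122 [(598, -88.0, 90.3, 106.8, [130, 86, 71]), (599, -88.1, 90.1, 108.0, [115, 58, 48]), (600, -88.5, 89.5, 109.5, [109, 38, 31]), (601, -88.3, 90.2, 109.9, [110, 27, 24])]
123 [(596, -88.2, 87.1, 107.4, [127, 83, 68]), (597, -88.4, 86.8, 108.6, [115, 58, 48]), (598, -88.2, 87.7, 108.9, [109, 40, 34]), (599, -88.1, 88.2, 109.5, [110, 28, 25])]
124 [(594, -88.1, 84.8, 107.2, [128, 82, 68]), (595, -88.4, 84.3, 108.7, [114, 56, 46]), (596, -88.3, 84.9, 109.1, [108, 37, 31]), (597, -88.3, 85.3, 109.8, [109, 28, 24])]
125 [(592, -88.6, 81.1, 108.3, [130, 86, 71]), (593, -88.1, 82.8, 107.8, [115, 58, 48]), (594, -88.4, 82.1, 109.4, [108, 38, 32]), (595, -88.2, 83.1, 109.5, [109, 28, 25])]
126 [(590, -88.1, 80.1, 107.1, [130, 86, 71]), (591, -88.1, 80.4, 107.8, [115, 58, 48]), (592, -88.1, 80.6, 108.6, [109, 39, 33]), (593, -88.2, 80.6, 109.6, [109, 29, 25])]
127 [(58
[... 504 characters left out ...]
])]
130 [(579, -90.5, 64.1, 110.6, [235, 88, 78]), (580, -89.9, 65.7, 109.9, [245, 46, 38]), (581, -89.5, 67.1, 109.6, [251, 50, 41]), (582, -89.2, 67.9, 109.8, [252, 51, 42])]
131 [(579, -89.5, 64.7, 109.8, [248, 111, 99]), (580, -89.5, 65.1, 110.3, [249, 55, 46]), (581, -89.1, 66.2, 110.3, [250, 51, 41]), (582, -88.6, 67.7, 109.8, [248, 50, 40])]
132 [(579, -89.1, 64.2, 110.1, [247, 126, 113]), (580, -88.5, 66.0, 109.4, [248, 60, 50]), (581, -88.5, 66.1, 110.2, [248, 50, 40]), (582, -88.0, 67.6, 109.8, [231, 44, 37])]
133 [(579, -88.6, 63.6, 110.5, [247, 142, 127]), (580, -88.2, 65.0, 110.1, [248, 64, 54]), (581, -87.5, 67.0, 109.2, [246, 47, 38]), (582, -87.8, 66.5, 110.6, [209, 40, 34])]
```

At this range the heights are clear. The pointer's top is at 111.4, so its mid-thickness is about 109.9, and the marker's centre is about 109.7–110.0. They are level to within about 0.3 mm, so I'll leave the stage as it is. Next I return to the handle to close the valve.

Call:
carry_out(
  deltas=[
    {"slide": [0,0,-1.5],"twist": 0.12},
    {"slide": [0,0,0],"twist": 0.12},
    {"slide": [0,0,0],"twist": 0.12},
    {"slide": [0,0,0],"twist": 0.12},
    {"slide": [0,0,0],"twist": 0.12},
  ],
)

```text
time: 24.15
tool_pos: [0.4627, 0.1423, 0.1485]
eef_rot: [[-0.556, 0.831, 0.0], [0.831, 0.556, -0.0], [-0.0, 0.0, -1.0]]
force: [0.5, 0.4, 0.0]
grip_width: 0.0254
grip_force: 0.0
```

Call:
carry_out(
  deltas=[
    {"slide": [0,0,0],"twist": 0.12},
    {"slide": [0,0,0],"twist": 0.12},
    {"slide": [-2.0,3.3,0],"twist": 0},
    {"slide": [-2.0,3.3,0],"twist": 0},
    {"slide": [-2.0,3.3,0],"twist": 0},
  ],
)

```text
time: 24.57
tool_pos: [0.5778, 0.1198, 0.1485]
eef_rot: [[-0.348, 0.937, 0.001], [0.937, 0.348, -0.002], [-0.002, 0.0, -1.0]]
force: [-0.1, 0.2, 1.0]
grip_width: 0.0261
grip_force: 0.0
```

Call:
carry_out(
  deltas=[
    {"slide": [0,0,0],"twist": 0},
    {"slide": [0,0,0],"twist": 0},
  ],
)

```text
time: 24.73
tool_pos: [0.5775, 0.1197, 0.1469]
eef_rot: [[-0.346, 0.938, -0.002], [0.938, 0.346, 0.002], [0.003, -0.002, -1.0]]
force: [-0.1, 0.9, 1.2]
grip_width: 0.0251
grip_force: 0.0
```

```bash
python3 -c "
from h import *
rep();pin();st=manip.state();print(st['tool_pos'])"
```

```text
t 24.73 F tool [ 0.9  0.3 -1.2] grip 0.0251 0.0
drop 31.91 at 24.73
pin [0.5772 0.1227] r 0.0698 theta 0.383 in tool mm [1.3 1.7]
[0.57548067 0.12132459 0.1479214 ]
```

Call:
carry_out(
  deltas=[
    {"slide": [0.2,0.1,1.0],"twist": 0},
    {"slide": [0,0,2.0],"twist": 0},
    {"slide": [0,0,2.0],"twist": 0},
    {"slide": [0,0,0],"twist": 0},
  ],
)

```text
time: 25.17
tool_pos: [0.573, 0.1224, 0.0947]
eef_rot: [[-0.35, 0.937, -0.006], [0.937, 0.35, -0.002], [0.0, -0.006, -1.0]]
force: [-0.8, 0.0, -0.8]
grip_width: 0.0258
grip_force: 0.0
```

Call:
carry_out(
  deltas=[
    {"slide": [0,-0.2,0],"twist": 0},
    {"slide": [0,-0.2,0],"twist": 0},
    {"slide": [0,-0.2,0],"twist": 0.03},
    {"slide": [0,-0.25,0],"twist": 0.035},
    {"slide": [0,-0.25,0],"twist": 0.035},
  ],
)

```text
time: 25.58
tool_pos: [0.5687, 0.1209, 0.1004]
eef_rot: [[-0.252, 0.968, 0.008], [0.968, 0.252, 0.003], [0.001, 0.008, -1.0]]
force: [6.3, 4.7, -5.2]
grip_width: 0.0253
grip_force: 3.6
```

```bash
python3 -c "
from h import *
rep();pin()"
```

```text
t 25.58 F tool [3.  7.3 5.3] grip 0.0253 3.6
drop 31.93 at 25.58
pin [0.5733 0.1225] r 0.0686 theta 0.329 in tool mm [0.6 5.4]
```

Call:
carry_out(
  deltas=[
    {"slide": [0,-0.25,0],"twist": 0.035},
    {"slide": [0,-0.25,0],"twist": 0.035},
    {"slide": [0,-0.25,0],"twist": 0.035},
    {"slide": [0,0,0],"twist": 0},
  ],
)

```text
time: 26.02
tool_pos: [0.5613, 0.1191, 0.1006]
eef_rot: [[-0.15, 0.989, 0.008], [0.989, 0.15, 0.002], [0.001, 0.008, -1.0]]
force: [5.1, 2.5, -2.3]
grip_width: 0.0259
grip_force: 2.6
```

```bash
python3 -c "
from h import *
rep();pin()"
```

```text
t 26.02 F tool [1.7 5.4 2.4] grip 0.0259 2.6
drop 31.74 at 26.02
pin [0.5664 0.1206] r 0.0684 theta 0.226 in tool mm [0.8 5.3]
```

Call:
carry_out(
  deltas=[
    {"slide": [0,-0.22,0],"twist": 0.02},
    {"slide": [0,-0.22,0],"twist": 0.02},
    {"slide": [0,-0.22,0],"twist": 0.02},
    {"slide": [0,0,0],"twist": 0},
  ],
)

```text
time: 26.45
tool_pos: [0.5551, 0.1179, 0.1009]
eef_rot: [[-0.091, 0.996, 0.008], [0.996, 0.091, 0.002], [0.001, 0.008, -1.0]]
force: [5.9, 1.9, -4.2]
grip_width: 0.0258
grip_force: 3.2
```

Call:
carry_out(
  deltas=[
    {"slide": [0,-0.1,0],"twist": 0.014},
    {"slide": [0,0,0],"twist": 0},
  ],
)

```text
time: 26.62
tool_pos: [0.5544, 0.1179, 0.1009]
eef_rot: [[-0.077, 0.997, 0.009], [0.997, 0.077, 0.002], [0.001, 0.009, -1.0]]
force: [4.6, 1.6, -1.0]
grip_width: 0.0257
grip_force: 2.7
```

Call:
carry_out(
  deltas=[
    {"slide": [0,-0.1,0],"twist": 0.014},
    {"slide": [0,0,0],"twist": 0},
  ],
)

```text
time: 26.78
tool_pos: [0.5535, 0.1178, 0.101]
eef_rot: [[-0.063, 0.998, 0.009], [0.998, 0.063, 0.002], [0.001, 0.009, -1.0]]
force: [5.7, 1.7, -1.8]
grip_width: 0.0255
grip_force: 2.5
```

```bash
python3 -c "
from h import *
rep();pin()"
```

```text
t 26.78 F tool [1.3 5.8 1.8] grip 0.0255 2.5
drop 31.40 at 26.78
pin [0.5587 0.1192] r 0.0683 theta 0.111 in tool mm [1.1 5.3]
```

Call:
carry_out(
  deltas=[
    {"slide": [0,-0.07,0],"twist": 0.01},
    {"slide": [0,0,0],"twist": 0},
  ],
)

```text
time: 27.05
tool_pos: [0.5528, 0.1178, 0.101]
eef_rot: [[-0.053, 0.999, 0.009], [0.999, 0.053, 0.002], [0.002, 0.009, -1.0]]
force: [6.0, 1.7, -3.7]
grip_width: 0.0256
grip_force: 3.1
```

Call:
carry_out(
  deltas=[
    {"slide": [0,-0.07,0],"twist": 0.01},
    {"slide": [0,0,0],"twist": 0},
  ],
)

```text
time: 27.22
tool_pos: [0.5522, 0.1178, 0.101]
eef_rot: [[-0.043, 0.999, 0.009], [0.999, 0.043, 0.002], [0.002, 0.009, -1.0]]
force: [6.2, 2.1, -3.9]
grip_width: 0.0256
grip_force: 3.0
```

Call:
carry_out(
  deltas=[
    {"slide": [0,-0.07,0],"twist": 0.01},
    {"slide": [0,0,0],"twist": 0},
  ],
)

```text
time: 27.38
tool_pos: [0.5516, 0.1177, 0.101]
eef_rot: [[-0.033, 0.999, 0.009], [0.999, 0.033, 0.002], [0.002, 0.009, -1.0]]
force: [7.1, 1.9, -2.5]
grip_width: 0.0258
grip_force: 3.0
```

Call:
carry_out(
  deltas=[
    {"slide": [0,-0.07,0],"twist": 0.01},
    {"slide": [0,0,0],"twist": 0},
  ],
)

```text
time: 27.55
tool_pos: [0.551, 0.1177, 0.101]
eef_rot: [[-0.023, 1.0, 0.01], [1.0, 0.023, 0.002], [0.002, 0.01, -1.0]]
force: [6.6, 2.4, -1.7]
grip_width: 0.0256
grip_force: 3.3
```

Call:
carry_out(
  deltas=[
    {"slide": [0,-0.07,0],"twist": 0.01},
    {"slide": [0,0,0],"twist": 0},
  ],
)

```text
time: 27.72
tool_pos: [0.5505, 0.1177, 0.101]
eef_rot: [[-0.013, 1.0, 0.01], [1.0, 0.013, 0.002], [0.002, 0.01, -1.0]]
force: [7.8, 3.0, -2.0]
grip_width: 0.0256
grip_force: 3.5
```

Call:
carry_out(
  deltas=[
    {"slide": [0,-0.07,0],"twist": 0.01},
    {"slide": [0,0,0],"twist": 0},
  ],
)

```text
time: 27.88
tool_pos: [0.55, 0.1178, 0.1011]
eef_rot: [[-0.003, 1.0, 0.011], [1.0, 0.003, 0.003], [0.003, 0.011, -1.0]]
force: [7.8, 3.0, -2.7]
grip_width: 0.0254
grip_force: 3.8
```

```bash
python3 -c "
from h import *
rep();pin()"
```

```text
t 27.88 F tool [2.9 7.8 2.8] grip 0.0254 3.8
drop 31.38 at 27.88
pin [0.5555 0.119 ] r 0.0682 theta 0.064 in tool mm [1.2 5.5]
```

Call:
carry_out(
  deltas=[
    {"slide": [0,-0.07,0],"twist": 0.01},
    {"slide": [0,0,0],"twist": 0},
  ],
)

```text
time: 28.15
tool_pos: [0.5496, 0.1178, 0.1012]
eef_rot: [[0.007, 1.0, 0.011], [1.0, -0.007, 0.003], [0.003, 0.011, -1.0]]
force: [8.6, 2.3, -3.9]
grip_width: 0.0256
grip_force: 4.2
```

Call:
carry_out(
  deltas=[
    {"slide": [0,-0.07,0],"twist": 0.01},
    {"slide": [0,0,0],"twist": 0},
  ],
)

```text
time: 28.32
tool_pos: [0.549, 0.1178, 0.1012]
eef_rot: [[0.017, 1.0, 0.011], [1.0, -0.017, 0.003], [0.003, 0.011, -1.0]]
force: [8.9, 1.6, -4.5]
grip_width: 0.0255
grip_force: 4.4
```

```bash
python3 -c "
from h import *
rep();pin()"
```

```text
t 28.32 F tool [1.7 8.8 4.6] grip 0.0255 4.4
drop 31.42 at 28.32
pin [0.5546 0.119 ] r 0.0681 theta 0.05 in tool mm [1.3 5.5]
```

Call:
carry_out(
  deltas=[
    {"slide": [0,-0.1,0],"twist": 0},
    {"slide": [0,0,0],"twist": 0},
  ],
)

```text
time: 28.58
tool_pos: [0.5483, 0.1177, 0.1012]
eef_rot: [[0.017, 1.0, 0.012], [1.0, -0.017, 0.003], [0.003, 0.012, -1.0]]
force: [9.9, 1.9, -4.1]
grip_width: 0.0258
grip_force: 4.8
```

Call:
carry_out(
  deltas=[
    {"slide": [0,-0.1,0],"twist": 0},
    {"slide": [0,0,0],"twist": 0},
  ],
)

```text
time: 28.75
tool_pos: [0.5475, 0.1176, 0.1012]
eef_rot: [[0.017, 1.0, 0.012], [1.0, -0.017, 0.003], [0.003, 0.012, -1.0]]
force: [10.3, 2.1, -6.3]
grip_width: 0.0255
grip_force: 5.1
```

```bash
python3 -c "
from h import *
rep();pin()"
```

```text
t 28.75 F tool [ 2.2 10.1  6.4] grip 0.0255 5.1
drop 31.41 at 28.75
pin [0.5531 0.1189] r 0.0682 theta 0.029 in tool mm [1.4 5.6]
```

Call:
carry_out(
  deltas=[
    {"slide": [0,-0.08,0],"twist": 0},
    {"slide": [0,0,0],"twist": 0},
  ],
)

```text
time: 29.02
tool_pos: [0.547, 0.1176, 0.1012]
eef_rot: [[0.017, 1.0, 0.013], [1.0, -0.017, 0.003], [0.003, 0.013, -1.0]]
force: [10.9, 1.6, -6.2]
grip_width: 0.0258
grip_force: 5.5
```

Call:
carry_out(
  deltas=[
    {"slide": [0,-0.08,0],"twist": 0},
    {"slide": [0,0,0],"twist": 0},
  ],
)

```text
time: 29.18
tool_pos: [0.5464, 0.1175, 0.1012]
eef_rot: [[0.017, 1.0, 0.013], [1.0, -0.017, 0.003], [0.003, 0.013, -1.0]]
force: [12.0, 2.1, -7.2]
grip_width: 0.0258
grip_force: 5.8
```

```bash
python3 -c "
from h import *
rep();pin()"
```

```text
t 29.18 F tool [ 2.3 11.8  7.4] grip 0.0258 5.8
drop 31.37 at 29.18
pin [0.5521 0.1189] r 0.0682 theta 0.013 in tool mm [1.5 5.6]
```

```bash
cat >> h.py <<'E'
def pin2():
    for n,b in(("scene",(260,200,295,240)),("top",(265,180,290,205))):
        S=np.mean([manip.snapshot(n)["img"][b[1]:b[3],b[0]:b[2]].astype(float) for _ in range(4)],0)
        w=np.clip(S[...,0]-1.5*np.maximum(S[...,1],S[...,2])-20,0,None)
        y,x=np.mgrid[b[1]:b[3],b[0]:b[2]];print(n,"pin px",(w*x).sum()/w.sum(),(w*y).sum()/w.sum(),w.sum().round())
E
python3 -c "
from h import *
pin2();s=manip.snapshot('scene')
for th in(.0,.05,.1): print(th,P(s,[*hp(th),.1]))"
```

```text
scene pin px 281.72392160676947 220.71293099255945 2570.0
top pin px nan nan 0.0
0.0 [282.11084589 219.74378671]
0.05 [281.14408413 219.23019987]
0.1 [280.14060686 218.75364032]h.py:89: RuntimeWarning: invalid value encountered in scalar divide
  y,x=np.mgrid[b[1]:b[3],b[0]:b[2]];print(n,"pin px",(w*x).sum()/w.sum(),(w*y).sum()/w.sum(),w.sum().round())
```

Call:
carry_out(
  deltas=[
    {"slide": [0,-0.08,0],"twist": 0},
    {"slide": [0,0,0],"twist": 0},
  ],
)

```text
time: 29.9
tool_pos: [0.5458, 0.1174, 0.1012]
eef_rot: [[0.017, 1.0, 0.014], [1.0, -0.017, 0.003], [0.003, 0.014, -1.0]]
force: [12.4, 3.2, -7.4]
grip_width: 0.0258
grip_force: 6.2
```

Call:
carry_out(
  deltas=[
    {"slide": [0,-0.08,0],"twist": 0},
    {"slide": [0,0,0],"twist": 0},
  ],
)

```text
time: 30.07
tool_pos: [0.5453, 0.1173, 0.1012]
eef_rot: [[0.017, 1.0, 0.014], [1.0, -0.017, 0.003], [0.003, 0.014, -1.0]]
force: [13.4, 2.1, -7.7]
grip_width: 0.0254
grip_force: 6.5
```

```bash
python3 -c "
from h import *
rep();pin();pin2()"
```

```text
t 30.07 F tool [ 2.3 13.3  7.9] grip 0.0254 6.5
drop 31.37 at 30.07
pin [0.5509 0.1189] r 0.0681 theta -0.003 in tool mm [1.7 5.7]
scene pin px 281.9599147554293 220.8332149380962 2464.0
top pin px nan nan 0.0h.py:89: RuntimeWarning: invalid value encountered in scalar divide
  y,x=np.mgrid[b[1]:b[3],b[0]:b[2]];print(n,"pin px",(w*x).sum()/w.sum(),(w*y).sum()/w.sum(),w.sum().round())
```

The force has risen steadily since θ≈0.1, which feels like a springy seat. I'll push a little more to about 16 N, then release and see whether it stays.

Call:
carry_out(
  deltas=[
    {"slide": [0,-0.08,0],"twist": 0},
    {"slide": [0,0,0],"twist": 0},
  ],
)

```text
time: 30.73
tool_pos: [0.5447, 0.1173, 0.1012]
eef_rot: [[0.017, 1.0, 0.015], [1.0, -0.017, 0.003], [0.003, 0.015, -1.0]]
force: [13.3, 2.4, -8.3]
grip_width: 0.0257
grip_force: 6.8
```

Call:
carry_out(
  deltas=[
    {"slide": [0,-0.08,0],"twist": 0},
    {"slide": [0,0,0],"twist": 0},
    {"slide": [0,0,0],"twist": 0},
    {"slide": [0,0,0],"twist": 0},
  ],
)

```text
time: 31.07
tool_pos: [0.5437, 0.1171, 0.1012]
eef_rot: [[0.017, 1.0, 0.014], [1.0, -0.017, 0.003], [0.003, 0.014, -1.0]]
force: [12.4, 1.5, -7.3]
grip_width: 0.0254
grip_force: 6.4
```

```bash
python3 -W ignore -c "
from h import *
rep();pin();pin2()"
```

```text
t 31.07 F tool [ 1.7 12.3  7.5] grip 0.0254 6.4
drop 31.34 at 31.07
pin [0.5492 0.1189] r 0.0682 theta -0.029 in tool mm [1.8 5.5]
scene pin px 282.5416686407353 221.38086890605013 2638.0
top pin px nan nan 0.0
```

Call:
carry_out(
  deltas=[
    {"slide": [0,0,0],"twist": 0},
    {"slide": [0,0,0],"twist": 0},
    {"slide": [0,0,0],"twist": 0},
    {"slide": [0,0,0],"twist": 0},
    {"slide": [0,0,0],"twist": 0},
  ],
)

```text
time: 31.98
tool_pos: [0.5436, 0.1171, 0.1012]
eef_rot: [[0.017, 1.0, 0.014], [1.0, -0.017, 0.003], [0.003, 0.014, -1.0]]
force: [12.1, 1.3, -7.9]
grip_width: 0.0257
grip_force: 6.4
```

Call:
carry_out(
  deltas=[
    {"slide": [0,0,0],"twist": 0},
    {"slide": [0,0,0],"twist": 0},
    {"slide": [0,0,0],"twist": 0},
    {"slide": [0,0,0],"twist": 0},
    {"slide": [0,0,0],"twist": 0},
  ],
)

```text
time: 32.4
tool_pos: [0.5436, 0.1171, 0.1012]
eef_rot: [[0.017, 1.0, 0.014], [1.0, -0.017, 0.003], [0.003, 0.014, -1.0]]
force: [12.8, 0.7, -7.5]
grip_width: 0.0257
grip_force: 6.4
```

```bash
python3 -W ignore -c "
from h import *
rep();pin();pin2();print(manip.state()['ft_torque'])"
```

```text
t 32.40 F tool [ 0.9 12.7  7.7] grip 0.0257 6.4
drop 31.35 at 32.40
pin [0.5491 0.1189] r 0.0681 theta -0.03 in tool mm [1.9 5.5]
scene pin px 282.5382280402201 221.3876399165244 2636.0
top pin px nan nan 0.0
[ 0.32053845 -2.47547094  0.0132499 ]
```

Call:
carry_out(
  deltas=[
    {"slide": [0,-0.08,0],"twist": 0},
    {"slide": [0,0,0],"twist": 0},
    {"slide": [0,0,0],"twist": 0},
  ],
)

```text
time: 33.15
tool_pos: [0.5429, 0.1171, 0.1012]
eef_rot: [[0.017, 1.0, 0.014], [1.0, -0.017, 0.003], [0.003, 0.014, -1.0]]
force: [13.0, 1.9, -7.3]
grip_width: 0.0257
grip_force: 6.6
```

Call:
carry_out(
  deltas=[
    {"slide": [0,-0.08,0],"twist": 0},
    {"slide": [0,0,0],"twist": 0},
    {"slide": [0,0,0],"twist": 0},
  ],
)

```text
time: 33.4
tool_pos: [0.5423, 0.117, 0.1012]
eef_rot: [[0.017, 1.0, 0.015], [1.0, -0.018, 0.003], [0.003, 0.015, -1.0]]
force: [13.4, 1.4, -8.3]
grip_width: 0.0257
grip_force: 6.9
```

```bash
python3 -W ignore -c "
from h import *
rep();pin();pin2()"
```

```text
t 33.40 F tool [ 1.7 13.2  8.5] grip 0.0257 6.9
drop 31.34 at 33.40
pin [0.5479 0.1189] r 0.0681 theta -0.048 in tool mm [2.  5.6]
scene pin px 282.78812919066957 221.2270752667863 2647.0
top pin px nan nan 0.0
```

Call:
carry_out(
  deltas=[
    {"slide": [0,0.3,0],"twist": 0},
    {"slide": [0,0.3,0],"twist": 0},
    {"slide": [0,0,0],"twist": 0},
    {"slide": [0,0,0],"twist": 0},
  ],
)

```text
time: 34.23
tool_pos: [0.5451, 0.117, 0.1006]
eef_rot: [[0.017, 1.0, 0.007], [1.0, -0.017, 0.001], [0.001, 0.007, -1.0]]
force: [6.1, -0.4, 3.8]
grip_width: 0.0257
grip_force: 2.6
```

```bash
python3 -W ignore -c "
from h import *
rep();pin();pin2();print(manip.state()['tool_pos'])"
```

```text
t 34.23 F tool [-0.3  6.1 -3.8] grip 0.0257 2.6
drop 31.15 at 34.23
pin [0.5505 0.1189] r 0.0681 theta -0.01 in tool mm [2.  5.4]
scene pin px 282.12544748651237 221.0486562799375 2479.0
top pin px nan nan 0.0
[0.54507881 0.11701906 0.10057873]
```

The pin sprang back with the finger, so the resistance is an elastic seat. I'll release fully to see where it rests.

Call:
carry_out(
  deltas=[
    {"slide": [0,0.2,0],"twist": 0},
    {"slide": [0,0,0],"twist": 0},
    {"slide": [0,0,0],"twist": 0},
  ],
)

```text
time: 34.98
tool_pos: [0.546, 0.1167, 0.0996]
eef_rot: [[0.017, 1.0, 0.004], [1.0, -0.017, 0.0], [0.0, 0.004, -1.0]]
force: [6.1, 1.6, 4.2]
grip_width: 0.0259
grip_force: 2.7
```

```bash
python3 -W ignore -c "
from h import *
rep();pin();pin2();print(manip.state()['tool_pos'])"
```

```text
t 34.98 F tool [ 1.7  6.1 -4.2] grip 0.0259 2.7
drop 31.33 at 34.98
pin [0.5514 0.1189] r 0.0681 theta 0.003 in tool mm [2.3 5.4]
scene pin px 281.8992926744819 220.75174358213386 2527.0
top pin px nan nan 0.0
[0.54599764 0.11671032 0.09962413]
```

Call:
carry_out(
  deltas=[
    {"slide": [0,0.3,0],"twist": 0},
    {"slide": [0,0,0],"twist": 0},
    {"slide": [0,0,0],"twist": 0},
  ],
)

```text
time: 35.73
tool_pos: [0.5475, 0.1163, 0.0983]
eef_rot: [[0.017, 1.0, 0.0], [1.0, -0.017, -0.0], [-0.0, 0.0, -1.0]]
force: [3.4, 0.8, 3.2]
grip_width: 0.0259
grip_force: 1.7
```

```bash
python3 -W ignore -c "
from h import *
rep();pin();pin2();print(manip.state()['tool_pos'])"
```

```text
t 35.73 F tool [ 0.9  3.4 -3.2] grip 0.0259 1.7
drop 31.35 at 35.73
pin [0.5528 0.1188] r 0.0682 theta 0.024 in tool mm [2.7 5.3]
scene pin px 281.6008047536612 220.7234828989847 2672.0
top pin px nan nan 0.0
[0.54744678 0.11628402 0.09835287]
```

Call:
carry_out(
  deltas=[
    {"slide": [0,0.3,0],"twist": 0},
    {"slide": [0,0.3,0],"twist": 0},
    {"slide": [0,0,0],"twist": 0},
    {"slide": [0,0,0],"twist": 0},
  ],
)

```text
time: 36.57
tool_pos: [0.5523, 0.1161, 0.0974]
eef_rot: [[0.017, 1.0, -0.003], [1.0, -0.017, -0.0], [-0.0, -0.003, -1.0]]
force: [-0.0, 0.2, -0.2]
grip_width: 0.0256
grip_force: 0.0
```

```bash
python3 -W ignore -c "
from h import *
rep();pin();pin2();print(manip.state()['tool_pos'])"
```

```text
t 36.57 F tool [ 0.2 -0.   0.2] grip 0.0256 0.0
drop 31.34 at 36.57
pin [0.5544 0.119 ] r 0.0681 theta 0.047 in tool mm [2.9 1.9]
scene pin px 280.73905974800164 220.60310256062863 1845.0
top pin px nan nan 0.0
[0.55327888 0.11619386 0.09831916]
```

The pin rests at θ≈0.05 and only the elastic seat pushes back, so the valve is seated. The first push peaked at about 13 N. I'll do one firmer, clean nudge to about 16 N, lowering slightly to cancel the vertical rub, and then let go.

Call:
carry_out(
  deltas=[
    {"slide": [0,-0.25,0],"twist": 0},
    {"slide": [0,-0.25,0.05],"twist": 0},
    {"slide": [0,-0.25,0.05],"twist": 0},
    {"slide": [0,-0.25,0.05],"twist": 0},
    {"slide": [0,0,0],"twist": 0},
  ],
)

```text
time: 37.48
tool_pos: [0.5469, 0.1161, 0.098]
eef_rot: [[0.018, 1.0, 0.009], [1.0, -0.018, 0.001], [0.001, 0.009, -1.0]]
force: [9.4, -0.7, -3.2]
grip_width: 0.0259
grip_force: 4.6
```

Call:
carry_out(
  deltas=[
    {"slide": [0,-0.15,0.05],"twist": 0},
    {"slide": [0,-0.15,0.05],"twist": 0},
    {"slide": [0,0,0],"twist": 0},
  ],
)

```text
time: 37.73
tool_pos: [0.5456, 0.1159, 0.098]
eef_rot: [[0.018, 1.0, 0.012], [1.0, -0.018, 0.001], [0.001, 0.012, -1.0]]
force: [11.4, 0.3, -1.8]
grip_width: 0.0257
grip_force: 5.8
```

```bash
python3 -W ignore -c "
from h import *
rep();pin();pin2();print(manip.state()['tool_pos'])"
```

```text
t 37.73 F tool [ 0.5 11.4  2. ] grip 0.0257 5.8
drop 31.34 at 37.73
pin [0.5512 0.1189] r 0.0681 theta 0.0 in tool mm [3.1 5.5]Traceback (most recent call last):
  File "<string>", line 3, in <module>
    rep();pin();pin2();print(manip.state()['tool_pos'])
                ~~~~^^
  File "h.py", line 87, in pin2
    S=np.mean([manip.snapshot(n)["img"][b[1]:b[3],b[0]:b[2]].astype(float) for _ in range(4)],0)
               ~~~~~~~~~~~~~~^^^
ValueError: 200 camera calls are used up
```

Call:
carry_out(
  deltas=[
    {"slide": [0,-0.15,0.03],"twist": 0},
    {"slide": [0,-0.15,0.03],"twist": 0},
    {"slide": [0,0,0],"twist": 0},
  ],
)

```text
time: 38.08
tool_pos: [0.5439, 0.1157, 0.0979]
eef_rot: [[0.019, 1.0, 0.015], [1.0, -0.019, 0.001], [0.001, 0.015, -1.0]]
force: [13.2, -1.4, 0.3]
grip_width: 0.0253
grip_force: 6.8
```

Call:
carry_out(
  deltas=[
    {"slide": [0,-0.12,0.03],"twist": 0},
    {"slide": [0,-0.12,0.03],"twist": 0},
    {"slide": [0,0,0],"twist": 0},
  ],
)

```text
time: 38.33
tool_pos: [0.5425, 0.1156, 0.0978]
eef_rot: [[0.019, 1.0, 0.017], [1.0, -0.019, 0.001], [0.002, 0.017, -1.0]]
force: [16.0, -1.4, -0.7]
grip_width: 0.0256
grip_force: 7.7
```

Call:
carry_out(
  deltas=[
    {"slide": [0,0,0],"twist": 0},
    {"slide": [0,0,0],"twist": 0},
    {"slide": [0,0,0],"twist": 0},
    {"slide": [0,0,0],"twist": 0},
    {"slide": [0,0,0],"twist": 0},
  ],
)

```text
time: 38.75
tool_pos: [0.5426, 0.1156, 0.0978]
eef_rot: [[0.019, 1.0, 0.017], [1.0, -0.019, 0.001], [0.002, 0.017, -1.0]]
force: [15.2, -1.1, 0.2]
grip_width: 0.0255
grip_force: 7.6
```

Call:
carry_out(
  deltas=[
    {"slide": [0,-0.08,0.02],"twist": 0},
    {"slide": [0,0,0],"twist": 0},
    {"slide": [0,0,0],"twist": 0},
  ],
)

```text
time: 39.0
tool_pos: [0.5422, 0.1156, 0.0978]
eef_rot: [[0.019, 1.0, 0.018], [1.0, -0.019, 0.001], [0.002, 0.018, -1.0]]
force: [15.9, -2.2, -0.1]
grip_width: 0.0251
grip_force: 8.0
```

A steady 15.5–16 N was held against the seat. Now I'll release and lift straight off.

Call:
carry_out(
  deltas=[
    {"slide": [0,0.3,-0.05],"twist": 0},
    {"slide": [0,0.3,-0.05],"twist": 0},
    {"slide": [0,0.3,-0.05],"twist": 0},
    {"slide": [0,0.3,-0.05],"twist": 0},
    {"slide": [0,0.3,-0.05],"twist": 0},
  ],
)

```text
time: 39.42
tool_pos: [0.5485, 0.1164, 0.0967]
eef_rot: [[0.017, 1.0, -0.001], [1.0, -0.017, -0.0], [-0.0, -0.001, -1.0]]
force: [0.2, 0.7, 0.5]
grip_width: 0.0252
grip_force: 0.0
```

Call:
carry_out(
  deltas=[
    {"slide": [0,0.3,0],"twist": 0},
    {"slide": [0,0.1,0],"twist": 0},
    {"slide": [0,0,0],"twist": 0},
    {"slide": [0,0,0],"twist": 0},
  ],
)

```text
time: 39.75
tool_pos: [0.5524, 0.1164, 0.0964]
eef_rot: [[0.017, 1.0, -0.002], [1.0, -0.017, -0.0], [-0.0, -0.002, -1.0]]
force: [-0.3, 1.2, -0.6]
grip_width: 0.0253
grip_force: 0.0
```

Call:
carry_out(
  deltas=[
    {"slide": [0,0,-1.0],"twist": 0},
    {"slide": [0,0,-2.5],"twist": 0},
    {"slide": [0,0,-2.5],"twist": 0},
    {"slide": [0,0,-2.5],"twist": 0},
    {"slide": [0,0,0],"twist": 0},
  ],
)

```text
time: 40.17
tool_pos: [0.5558, 0.1176, 0.1878]
eef_rot: [[0.017, 1.0, 0.009], [1.0, -0.017, 0.001], [0.001, 0.009, -1.0]]
force: [1.1, -0.2, -0.3]
grip_width: 0.0254
grip_force: 0.0
```

Call:
carry_out(
  deltas=[
    {"slide": [0,-2.0,0],"twist": 0},
    {"slide": [0,-2.0,0],"twist": 0},
    {"slide": [0,0,0],"twist": 0},
    {"slide": [0,0,0],"twist": 0},
  ],
)

```text
time: 40.5
tool_pos: [0.5125, 0.1169, 0.1822]
eef_rot: [[0.016, 1.0, 0.001], [1.0, -0.016, -0.002], [-0.002, 0.001, -1.0]]
force: [0.2, 0.3, -0.1]
grip_width: 0.0254
grip_force: 0.0
```

```bash
python3 -c "
from h import *
st=manip.state();print(st['time'],st['tool_pos'],st['force']);print(manip.job_done())"
```

```text
40.5 [0.51249682 0.11689116 0.18219851] [ 0.18275918  0.33101257 -0.14680541]
the job is handed in; nothing more can be done
None
```

The job is handed in at 40.5 s of the 72 s allowed: the stage sank at about 3 mm/s and stopped with its pointer within about 0.3 mm of the marker, then I closed the valve onto a springy seat, nudged it to about 16 N (the most I read at the handle) and let go; the camera calls ran out before that final nudge, so the valve's and stage's resting positions after it were not looked at.

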